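Scoop cooling cubes into the vial cool box

ROBOT

A 7-joint arm with a two-finger parallel gripper is mounted at the origin on the work surface. World frame = base frame: x ahead of the robot, y to its left, z up, the work surface at z = 0. Lengths are in m, angles in rad, forces in N, time in s.
With the tool pointing down it reaches from about 0.4 to 0.925 m from the base axis. Payload 4.1 kg.
Tool frame: the origin (TCP) lies between the finger pads; the fingertips stand 22 mm ahead of it and the grasp point (between the pads) lies 3 mm ahead of it; z points along the fingers, y is the direction in which the jaws open and shut (so a half turn about z gives the same grasp; the last joint's range is limited). The gripper opens to 85 mm and grips with 20 to 120 N. Pads are 22 mm wide; open, the fingers measure 114 mm over their backs; the gripper's body (76 mm by 85 mm) begins 54 mm behind the grasp point. The pads swing forward as they close: fully open they stand 13 mm farther back than shut.
Start: joints at [-1.285, 0.398, 0.045, 1.537, -0.019, 1.207, -0.051], TCP at [0.244, 0.603, 0.216] pointing down, gripper open.
Joint ranges: [-2.82, 2.82], [-0.49, 2.23], [-1.37, 1.46], [0, 2.46], [-1.36, 4.5], [0.23, 2], [-2.94, 2.94]. Speed limits (rad/s): [2.57, 2.57, 3.14, 3.14, 3.14, 3.14, 3.14].

INTERFACE

Orientations are given as a 3x3 rotation matrix whose columns are the frame's x, y, z axes.
In Python, from bench import status, grab_frame, hand_in gives the robot as it stands.
- The arm moves only by the tool drive_tool, never from a script. Its argument "series" is a list of rows, each an object with "grip": the finger opening in m, from 0 to 0.0854; "offset": the shift along the world's x, y, z in m, a list of three; "twist": the turn about the world's z in rad. A call has 1 to 20 rows; each row is the pose to reach, as a shift and turn from the pose measured when the call began; what a row does not reach only later rows make up. A row lasts 1/12 s, in which the tool goes at most 41.7 mm and 7.16 degrees, less where a joint would pass 70% of its speed; a pose out of reach is approached as far as the arm can. A call with a gripper value outside its range is refused whole. The fingers move at their own pace and stop on an object; "grip_force" is the grip in N (left out, the last holds). Time passes only in rows, so rows that repeat a pose let the fingers close. It gives the time, the measured TCP pose, the force and the opening at its end, in the units of the state.
- status.read_state(): the state, without advancing time (a new reading comes with each control period).
- grab_frame(name): name is "side" or "top"; returns a dict with "pixels" (400x640x3 uint8, blue, green, red), "K" (3x3 intrinsics, pixels), "rvec" (rotation vector, rad) and "tvec" (3), from world to camera coordinates, as OpenCV has them. Camera axes: x right, y down, z forward; pixel columns grow to the right and rows downward; lengths in m; the calibration is good to about 2 mm. A picture is of the moment at which its call begins. There is no depth.
- hand_in(): hands the job in, once; it reports no verdict.
The state is a dict: "time": time; "joint_positions": joint angles; "dq": joint speeds; "joint_torque": joint torques, N m; "tool_pos": TCP position; "orientation": TCP orientation; "ft_force": force on the tool from outside, world axes, zero at the start; "wrist_torque": the same for the moment, N m; "grip_width": finger opening in m.
Only numpy, scipy, OpenCV 4.12 (cv2) and the standard library are available. Lean on these libraries where they do the work, as an engineer would, in place of code of your own. Each camera call takes 0.05 s, during which the arm holds its last target. There are 200 camera calls.

TASK

Get the cool box ready for the vials: using the scoop, and without touching the cubes with the gripper, move at least four of the six cooling cubes from the steel tray into the cool box. Leave none lying anywhere but in the tray or the cool box, then lay the scoop down flat, mouth up, with its bowl on its rubber mat and let go. Do not knock over or shift the carton, jars or syringe nearby.

Things in the scene. Friction and masses are not known exactly. Their poses are not given: they have to be found in the camera images.
- tray: fixed open stainless steel instrument tray holding the cubes, outside 200 (x) x 320 (y) x 45 mm high, walls and floor 3 mm thick; origin at the centre of its underside, z up
- coolbox: fixed open square box of thick grey plastic (the cool box), outside 160 x 160 x 80 mm high, walls and floor 12 mm thick (136 mm square inside); origin at the centre of its underside, z up. It may stand on either side of the tray
- mat: fixed flat black rubber mat on which the scoop lies at the start, 270 (x) x 160 (y) x 4 mm; origin at the centre of its underside. On the other side of the tray from the cool box
- scoop: loose aluminium scoop, 130 g: flat-bottomed bowl 80 x 80 mm, walls and floor 2 mm, sides 30 mm high, open at the front (+x), where the floor thins to a 1 mm lip; behind and above it a level white handle bar along x, 18 mm wide, 16 mm high (z 62 to 78 mm), from x = -40 to -145 mm. Origin at the centre of the bowl's underside, x to the mouth, z up
- scoop_grip (a point): point in the middle of the scoop's handle bar, at (-85, 0, 70) mm in the scoop's frame; same axes as the scoop
- scoop_lip (a point): middle of the scoop's front lip, underside, at (40, 0, 0) mm in the scoop's frame
- cube0: one of six equal reusable cooling cubes of smooth hard white plastic, 22 mm with edges rounded by 6 mm, 12 g; origin at its centre
- cube1: one of six equal reusable cooling cubes of smooth hard white plastic, 22 mm with edges rounded by 6 mm, 12 g; origin at its centre
- cube2: one of six equal reusable cooling cubes of smooth hard white plastic, 22 mm with edges rounded by 6 mm, 12 g; origin at its centre
- cube3: one of six equal reusable cooling cubes of smooth hard white plastic, 22 mm with edges rounded by 6 mm, 12 g; origin at its centre
- cube4: one of six equal reusable cooling cubes of smooth hard white plastic, 22 mm with edges rounded by 6 mm, 12 g; origin at its centre
- cube5: one of six equal reusable cooling cubes of smooth hard white plastic, 22 mm with edges rounded by 6 mm, 12 g; origin at its centre
- carton: bystander: closed white carton, 100 x 160 x 60 mm, loose; origin at the centre of its underside
- vial0: bystander: small capped glass jar, 32 mm across, 55 mm tall, standing; origin at the centre of its underside
- vial1: bystander: another such jar, same size and origin
- syringe: bystander: capped syringe lying down, about 175 mm long, 18 mm high; origin under its barrel, x along it

How it is judged:
By the outcome, as a careful person would: the job done as asked, in the order asked, and still so for the second after the job is handed in, with the robot touching nothing.
It also fails if it takes over 67 s, if anything falls off the work surface, if the arm or the gripper's body presses on something with over 40 N, if the wrist force passes 120 N, or if a joint passes its speed limit or range.

## Working session

There is one attempt and no reset: what is moved stays moved. The work goes in short steps, Python scripts to look and compute and a tool call to move; the robot and the scene stay as the last step left them, time stands still between calls to the robot, and variables do not carry over. Pictures are saved under pics/ and viewed, about 8 in all and at most 12, crops included, and the job is handed in when it is done.

Besides the shell and the picture viewer there is one more tool, called by a JSON object that holds its "api" and its "payload", one argument or row to a line. drive_tool: Moves the arm, as the interface text tells. Its arguments: {"type":"object","properties":{"series":{"type":"array"},"grip_force":{"type":"number"}},"required":["series"]}

```bash
mkdir -p pics; ls; python3 - <<'E'
from bench import status, grab_frame
import cv2, numpy as np
for n in("top","side"):
    f=grab_frame(n); cv2.imwrite(f"pics/{n}0.png",f["pixels"]); R=cv2.Rodrigues(f["rvec"])[0]
    print(n,f["K"].tolist(),"cam pos",-R.T@f["tvec"].ravel(),"\n",R.round(3))
print(status.read_state())
E
```

```text
pics
top [[381.9026857733275, 0.0, 316.3019466755558], [0.0, 381.9026857733275, 204.22895047578018], [0.0, 0.0, 1.0]] cam pos [ 0.47446863 -0.02156071  1.10590247] 
 [[ 0.019 -1.    -0.014]
 [-0.994 -0.018 -0.108]
 [ 0.108  0.016 -0.994]]
side [[363.8186141291725, 0.0, 326.3405046629051], [0.0, 363.8186141291725, 200.37028004388785], [0.0, 0.0, 1.0]] cam pos [0.30196299 0.5758797  0.7272237 ] 
 [[-0.869 -0.494  0.003]
 [-0.353  0.617 -0.703]
 [ 0.345 -0.612 -0.711]]
{'time': 0.1, 'joint_positions': array([-1.28499979,  0.39914127,  0.04501662,  1.53775462, -0.0187069 ,
        1.20690245, -0.05070176]), 'dq': array([ 0.00076582, -0.00164077, -0.00032009, -0.0040751 , -0.00022071,
       -0.00128456, -0.00054427]), 'joint_torque': array([ 3.37435340e-03, -4.76261008e+01,  1.37014478e+00, -2.54950494e+01,
        1.19432865e-02,  5.00642476e-03,  2.70855594e-06]), 'tool_pos': array([0.24373146, 0.60192698, 0.21465169]), 'orientation': array([[-9.26922131e-01,  3.75253305e-01, -5.66201724e-04],
       [ 3.75253716e-01,  9.26920592e-01, -1.69218865e-03],
       [-1.10175345e-04, -1.78099641e-03, -9.99998408e-01]]), 'ft_force': array([0.09509703, 0.0179818 , 0.35866476]), 'wrist_torque': array([ 0.00209615, -0.03954757,  0.0117198 ]), 'grip_width': 0.08542741829246873}
```

View pics/top0.png

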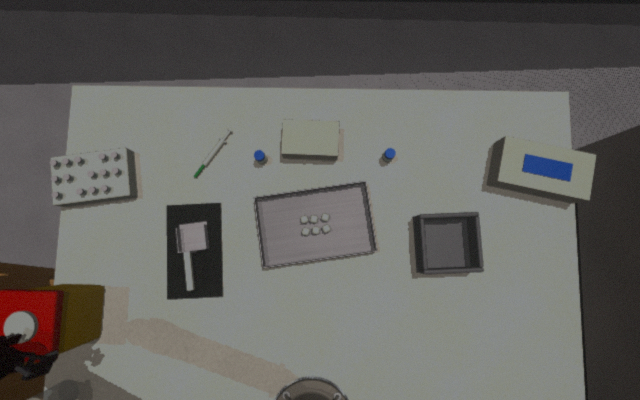

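View pics/side0.png

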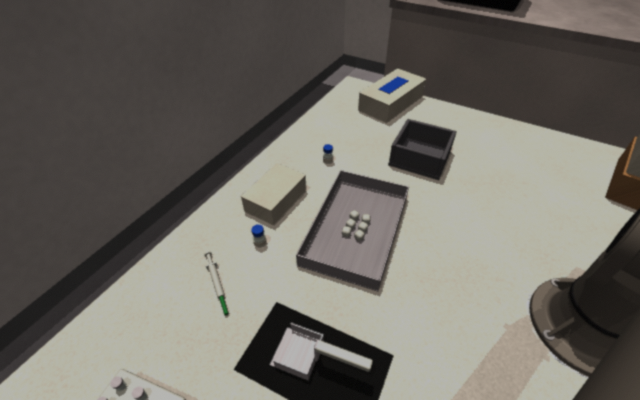

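The top view shows the mat with the scoop at about (194,250), mouth away from the robot. The tray is at (315,225) with a 2x3 cube grid at its centre, and the cool box is at (448,243). The side view agrees with this. Next I'll measure them.

```bash
cat > h.py <<'E'
from bench import status, grab_frame
import cv2, numpy as np
def ray(f,uv,z):
    """pixel(s) -> world points on the plane at height z"""
    R=cv2.Rodrigues(f["rvec"])[0]; c=-R.T@f["tvec"].ravel()
    p=cv2.undistortPoints(np.float64(uv).reshape(-1,1,2),f["K"],None).reshape(-1,2)
    d=np.c_[p,np.ones(len(p))]@R
    return c+d*((z-c[2])/d[:,2])[:,None]
def proj(f,P): return cv2.projectPoints(np.float64(P).reshape(-1,1,3),f["rvec"],f["tvec"],f["K"],None)[0].reshape(-1,2)
def blob(m,minA=8):
    cs,_=cv2.findContours(m.astype(np.uint8),cv2.RETR_EXTERNAL,cv2.CHAIN_APPROX_NONE)
    return sorted([c for c in cs if cv2.contourArea(c)>=minA],key=cv2.contourArea,reverse=True)
def rect(f,c,z):
    """min area rectangle of a contour on plane z: centre, size, angle(deg)"""
    w=ray(f,c.reshape(-1,2),z)[:,:2].astype(np.float32); return cv2.minAreaRect(w*1000)
E
python3 - <<'E'
from h import *
f=grab_frame("top"); g=cv2.cvtColor(f["pixels"],cv2.COLOR_BGR2GRAY)
sub=lambda u0,v0,u1,v1:(slice(v0,v1),slice(u0,u1))
def win(m,b):
    o=np.zeros_like(g,bool); o[sub(*b)]=m[sub(*b)]; return o
for n,b,t,z in(("mat",(155,190,235,310),lambda g:g<110,.004),("tray",(240,170,390,280),lambda g:g<150,.045),("box",(400,200,495,285),lambda g:g<110,.08)):
    c=blob(win(t(g),b))[0]; print(n,rect(f,c,z))
m=win(g>110,(170,215,218,295)); c=blob(m)[0]; print("scoop",cv2.boundingRect(c))
for v in range(216,296,3):
    xs=np.where(m[v])[0]; print(v,xs.min() if len(xs) else None,xs.max() if len(xs) else None,end="; ")
m=win(g>165,(290,205,340,245))
for c in blob(m): print("cube",rect(f,c,.025)[0:2])
print()
big=cv2.resize(f["pixels"][190:310,160:260],None,fx=5,fy=5,interpolation=cv2.INTER_CUBIC)
cv2.imwrite("pics/c1.png",big)
E
```

```text
mat ((454.4814453125, 345.0164794921875), (271.089599609375, 161.87513732910156), 4.043203353881836)
tray ((534.396240234375, 0.4068145751953125), (303.7889099121094, 420.5677185058594), 0.9494867324829102)
box ((483.94384765625, -349.32275390625), (169.75991821289062, 193.4004364013672), 3.503420114517212)
scoop (180, 222, 26, 68)
216 None None; 219 None None; 222 202 205; 225 180 203; 228 180 203; 231 182 203; 234 182 204; 237 181 204; 240 183 204; 243 184 205; 246 182 205; 249 184 198; 252 184 188; 255 184 189; 258 184 189; 261 185 189; 264 185 190; 267 185 190; 270 186 190; 273 186 191; 276 186 191; 279 186 191; 282 187 191; 285 187 192; 288 187 192; 291 None None; 294 None None;
```

View pics/c1.png

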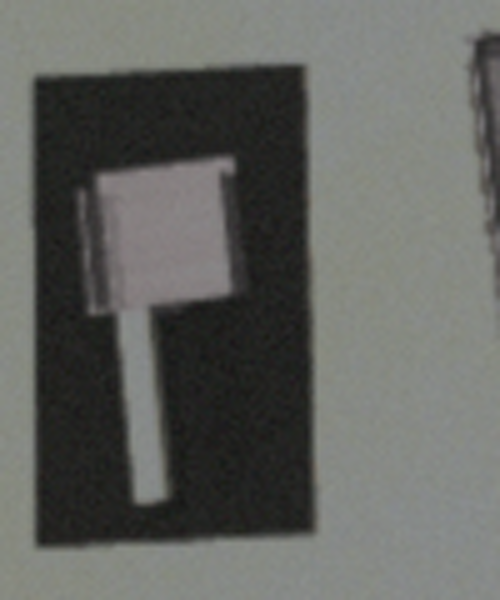

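The crop shows the scoop's mouth towards +x (up in the picture). The handle runs from about (187.4,252) to (190.3,290) in full-frame pixels, and the bowl spans v 222–252. The tray and box masks leaked, so I'll read those off an enlarged crop.

```bash
python3 - <<'E'
from h import *
f=grab_frame("top"); g=cv2.cvtColor(f["pixels"],cv2.COLOR_BGR2GRAY).astype(float)
P=[]
for v in range(256,288):
    w=np.clip(g[v,178:200]-80,0,None); P.append([(w*np.arange(178,200)).sum()/w.sum(),v])
P=np.array(P); W=ray(f,P,.082)[:,:2]; k=np.polyfit(W[:,0],W[:,1],1); print("handle: y=%.4f*x+%.4f yaw %.2fdeg"%(k[0],k[1],np.degrees(np.arctan(k[0]))))
print(g[284:296,189].round())
print("tail",ray(f,[190.2,290.4],.082))
im=cv2.resize(f["pixels"][170:285,245:495],None,fx=3.2,fy=3.2,interpolation=cv2.INTER_CUBIC)
im=cv2.convertScaleAbs(im,alpha=1.5)
for i in range(0,250,25): cv2.putText(im,str(245+i),(int(i*3.2),10),0,.35,(0,0,255)); cv2.line(im,(int(i*3.2),12),(int(i*3.2),18),(0,0,255))
for i in range(0,115,10): cv2.putText(im,str(170+i),(0,int(i*3.2)+4),0,.3,(0,0,255))
cv2.imwrite("pics/c2.png",im)
E
```

```text
handle: y=0.1563*x+0.2700 yaw 8.89deg
[137. 137. 139. 135. 134. 131. 104.  50.  37.  33.  34.  37.]
tail [[0.35009877 0.3238155  0.082     ]]
```

View pics/c2.png

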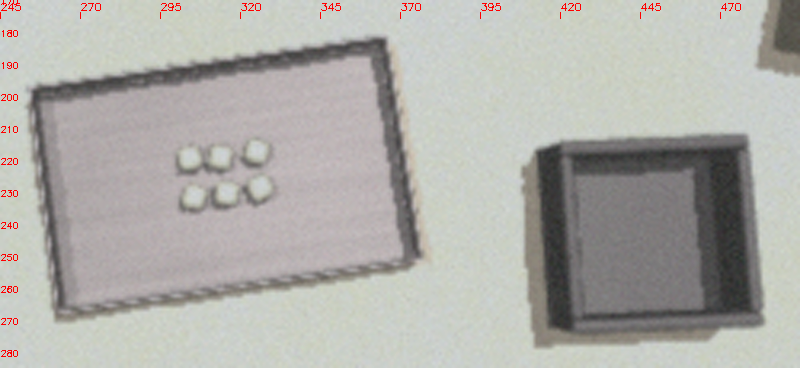

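The tray's outer rim corners in the crop are about (32,90), (386,40), (420,262) and (58,314). The box rim corners are about (562,145), (747,137), (763,322) and (573,328). The six cubes sit near crop (178–272, 152–198).

```bash
python3 - <<'E'
from h import *
f=grab_frame("top")
def conv(p): return np.array(p)/3.2+[245,170]-.35
for n,p,z in(("tray",[(32,90),(386,40),(420,262),(58,314)],.045),("box",[(562,145),(747,137),(763,322),(573,328)],.08)):
    W=ray(f,conv(p),z)[:,:2]; print(n,(W*1000).round().tolist(),"c",W.mean(0).round(4),"sides",np.linalg.norm(W-np.roll(W,-1,0),axis=1).round(3),cv2.minAreaRect((W*1000).astype(np.float32)))
g=cv2.cvtColor(f["pixels"],cv2.COLOR_BGR2GRAY)
print("cubes",(ray(f,conv([(190,158),(220,157),(257,152),(193,197),(227,195),(261,189)]),.02)*1000).round())
s=status.read_state(); print(s["tool_pos"],np.degrees(np.arctan2(s["orientation"][1,1],s["orientation"][0,1])))
E
```

```text
tray [[604.0, 169.0], [654.0, -141.0], [461.0, -171.0], [411.0, 139.0]] c [ 0.5326 -0.001 ] sides [0.314 0.195 0.314 0.196] ((532.4207153320312, -0.844879150390625), (195.74627685546875, 315.0345458984375), 9.11186695098877)
box [[561.0, -285.0], [571.0, -439.0], [418.0, -448.0], [410.0, -292.0]] c [ 0.4902 -0.3662] sides [0.155 0.153 0.156 0.152] ((489.9097900390625, -365.7956237792969), (153.10638427734375, 156.19644165039062), 3.414478063583374)
cubes [[549.  30.  20.]
 [550.   3.  20.]
 [555. -30.  20.]
 [514.  26.  20.]
 [517.  -4.  20.]
 [523. -34.  20.]]
[0.2438425  0.60221544 0.2151113 ] 67.95871416063432
```

{"api": "drive_tool", "payload": {
  "series": [
    {"grip":0.085,"offset":[0.03,-0.04,0],"twist":0.1},
    {"grip":0.085,"offset":[0.05,-0.075,0],"twist":0.2},
    {"grip":0.085,"offset":[0.07,-0.11,0],"twist":0.3},
    {"grip":0.085,"offset":[0.09,-0.14,0],"twist":0.4},
    {"grip":0.085,"offset":[0.11,-0.17,0],"twist":0.5},
    {"grip":0.085,"offset":[0.13,-0.2,0],"twist":0.54},
    {"grip":0.085,"offset":[0.15,-0.23,0],"twist":0.54},
    {"grip":0.085,"offset":[0.17,-0.25,0],"twist":0.54},
    {"grip":0.085,"offset":[0.18,-0.266,0],"twist":0.54},
    {"grip":0.085,"offset":[0.18,-0.266,-0.03],"twist":0.54},
    {"grip":0.085,"offset":[0.18,-0.266,-0.05],"twist":0.54},
    {"grip":0.085,"offset":[0.18,-0.266,-0.05],"twist":0.54}
  ]
}}

```text
time: 1.25
tool_pos: [0.4216, 0.3336, 0.1613]
orientation: [[-0.988, -0.154, -0.006], [-0.154, 0.988, -0.006], [0.007, -0.005, -1.0]]
ft_force: [-0.6, -0.7, -0.5]
grip_width: 0.0849
```

{"api": "drive_tool", "payload": {
  "series": [
    {"grip":0.085,"offset":[0.002,0.002,-0.03],"twist":0},
    {"grip":0.085,"offset":[0.002,0.002,-0.055],"twist":0},
    {"grip":0.085,"offset":[0.002,0.002,-0.075],"twist":0},
    {"grip":0.085,"offset":[0.002,0.002,-0.084],"twist":0},
    {"grip":0.085,"offset":[0.002,0.002,-0.084],"twist":0},
    {"grip":0.085,"offset":[0.002,0.002,-0.084],"twist":0}
  ]
}}

```text
time: 1.75
tool_pos: [0.424, 0.3362, 0.0781]
orientation: [[-0.988, -0.154, -0.005], [-0.154, 0.988, -0.006], [0.006, -0.005, -1.0]]
ft_force: [1.3, 0.5, 0.5]
grip_width: 0.0852
```

```bash
python3 - <<'E'
from h import *
s=status.read_state(); print(s["tool_pos"],s["ft_force"],s["orientation"].round(3).tolist())
f=grab_frame("side"); cv2.imwrite("pics/s3.png",cv2.convertScaleAbs(cv2.resize(f["pixels"][230:400,200:440],None,fx=3.3,fy=3.3,interpolation=cv2.INTER_CUBIC),alpha=1.3))
E
```

```text
[0.42404532 0.33624808 0.0781375 ] [1.34478275 0.51203857 0.45965138] [[-0.988, -0.154, -0.005], [-0.154, 0.988, -0.006], [0.006, -0.005, -1.0]]
```

View pics/s3.png

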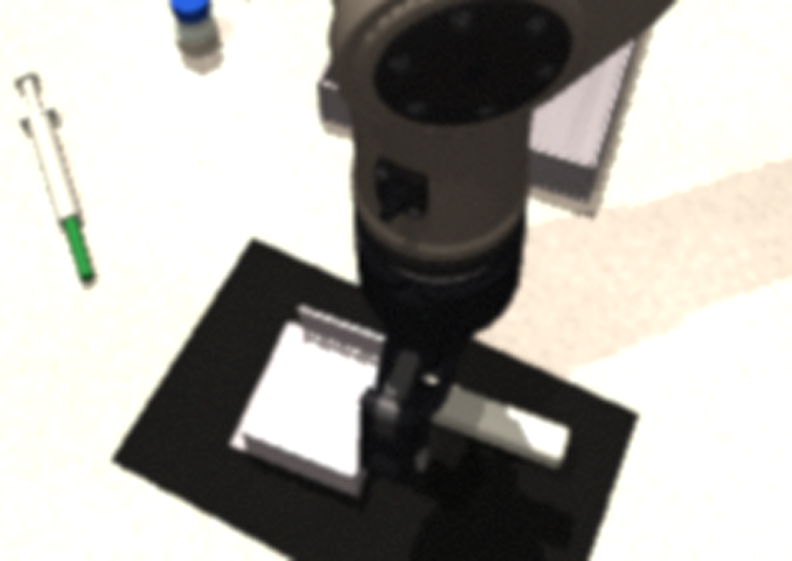

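The fingers straddle the handle just behind the bowl, so I'll close.

{"api": "drive_tool", "payload": {
  "series": [
    {"grip":0.0,"offset":[0,0,-0.001],"twist":0},
    {"grip":0.0,"offset":[0,0,-0.001],"twist":0},
    {"grip":0.0,"offset":[0,0,-0.001],"twist":0},
    {"grip":0.0,"offset":[0,0,-0.001],"twist":0},
    {"grip":0.0,"offset":[0,0,-0.001],"twist":0},
    {"grip":0.0,"offset":[0,0,-0.001],"twist":0},
    {"grip":0.0,"offset":[0,0,-0.001],"twist":0},
    {"grip":0.0,"offset":[0,0,-0.001],"twist":0},
    {"grip":0.0,"offset":[0,0,-0.001],"twist":0},
    {"grip":0.0,"offset":[0,0,-0.001],"twist":0}
  ],
  "grip_force": 90
}}

```text
time: 2.63
tool_pos: [0.4245, 0.3366, 0.0777]
orientation: [[-0.988, -0.154, -0.004], [-0.154, 0.988, -0.005], [0.005, -0.004, -1.0]]
ft_force: [-0.1, 0.4, -0.3]
grip_width: -0.0001
```

```bash
python3 - <<'E'
from h import *
f=grab_frame("side"); a=cv2.resize(f["pixels"][290:400,250:390],None,fx=4,fy=4,interpolation=cv2.INTER_CUBIC)
cv2.imwrite("pics/s4.png",cv2.convertScaleAbs(a,alpha=1.3,beta=30))
s=status.read_state(); print(s["grip_width"],proj(f,[s["tool_pos"],s["tool_pos"]-[0,0,.022]]))
E
```

```text
0.00014541012035226231 [[331.71940327 348.78999649]
 [331.55626581 353.74720733]]
```

View pics/s4.png

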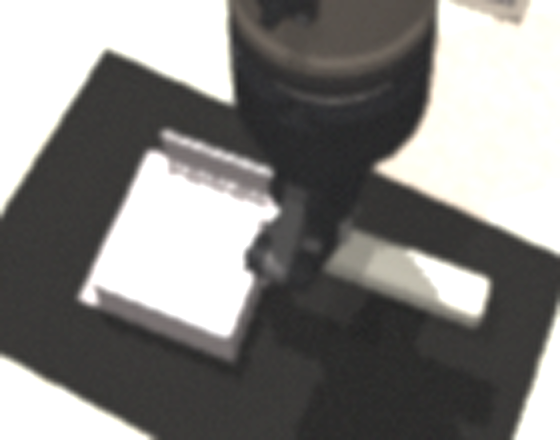

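```bash
python3 - <<'E'
from h import *
f=grab_frame("side"); t=grab_frame("top")
a=np.radians(8.9); R=np.array([[np.cos(a),-np.sin(a),0],[np.sin(a),np.cos(a),0],[0,0,1]])
o=np.array([.350,.3238,.004])+R@[.145,0,0]; print("scoop origin",o)
P=np.array([[-145,-9,78],[-145,9,78],[-40,9,78],[-40,-9,78],[40,40,0],[40,-40,0],[-40,40,30],[-40,-40,30],[-145,9,62]])/1000@R.T+o
s=status.read_state()
F=s["tool_pos"]+np.array([[0,0,-.022],[0,0,-.003],[0,0,.05]])
for n,c,x0,y0,k,b in(("s5",f,240,270,3,None),("t5",t,160,190,4,None)):
    im=cv2.convertScaleAbs(cv2.resize(c["pixels"][y0:y0+130,x0:x0+(160 if n=='s5' else 100)],None,fx=k,fy=k,interpolation=cv2.INTER_CUBIC),alpha=1.3,beta=30)
    for q,col in((P,(0,0,255)),(F,(0,255,0))):
        for u,v in proj(c,q): cv2.circle(im,(int((u-x0+.5)*k),int((v-y0+.5)*k)),3,col,-1)
    globals()[n]=im
h=520; s5=cv2.copyMakeBorder(s5,0,h-s5.shape[0],0,0,0) 
im=np.hstack([s5[:,:400*2],t5[:h]]);im=im[:,:]; print(im.shape)
im=cv2.resize(im,None,fx=min(1,800/im.shape[1]),fy=min(1,800/im.shape[1])); cv2.imwrite("pics/ov.png",im)
E
```

```text
scoop origin [0.49325418 0.34623301 0.004     ]
(520, 880, 3)
```

View pics/ov.png

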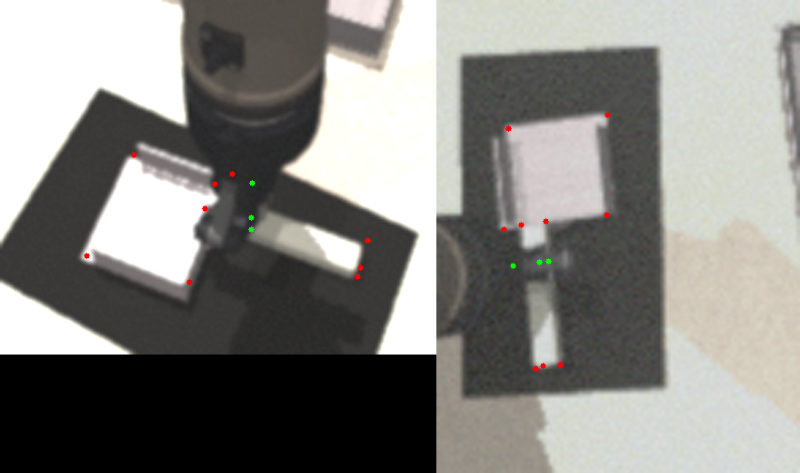

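The overlay shows the scoop pose is right and the near finger standing about where a gripped handle would hold it, yet the width reads 0. A small lift will tell.

{"api": "drive_tool", "payload": {
  "series": [
    {"grip":0.0,"offset":[0,0,0.005],"twist":0},
    {"grip":0.0,"offset":[0,0,0.01],"twist":0},
    {"grip":0.0,"offset":[0,0,0.015],"twist":0},
    {"grip":0.0,"offset":[0,0,0.02],"twist":0},
    {"grip":0.0,"offset":[0,0,0.02],"twist":0},
    {"grip":0.0,"offset":[0,0,0.02],"twist":0}
  ]
}}

```text
time: 3.28
tool_pos: [0.4249, 0.3368, 0.0984]
orientation: [[-0.988, -0.154, -0.003], [-0.154, 0.988, -0.004], [0.004, -0.003, -1.0]]
ft_force: [-0.0, 0.4, -0.4]
grip_width: -0.0
```

```bash
python3 - <<'E'
from h import *
s=status.read_state(); print(s["tool_pos"],s["ft_force"],s["wrist_torque"],s["grip_width"])
f=grab_frame("side"); t=grab_frame("top")
a=cv2.resize(f["pixels"][290:400,260:390],None,fx=3.2,fy=3.2,interpolation=cv2.INTER_CUBIC)
b=cv2.resize(t["pixels"][200:310,160:270],None,fx=3.2,fy=3.2,interpolation=cv2.INTER_CUBIC)
cv2.imwrite("pics/l6.png",cv2.convertScaleAbs(np.hstack([a,b]),alpha=1.3,beta=40))
E
```

```text
[0.42486816 0.33684011 0.09835747] [-0.04946002  0.36000102 -0.43021139] [ 0.01803406 -0.04885323  0.03001764] -4.934887817301567e-05
```

View pics/l6.png

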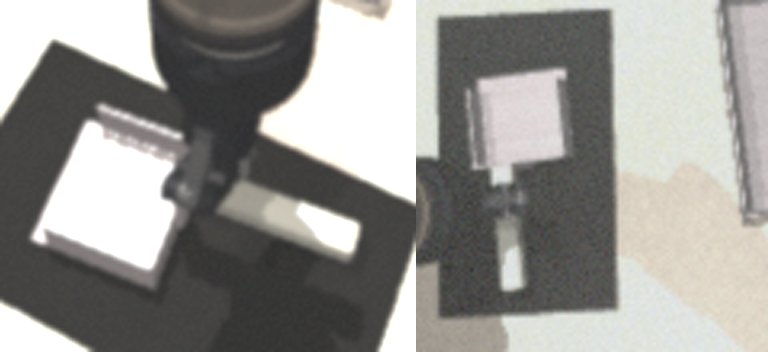

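```bash
python3 - <<'E'
from h import *
f=grab_frame("side"); t=grab_frame("top")
M=lambda c: c["K"]@np.c_[cv2.Rodrigues(c["rvec"])[0],c["tvec"].ravel()]
a=np.array([[183.1,262.5],[192.5,261.6]]).T; b=np.array([[316.,348],[335,341.6]]).T
X=cv2.triangulatePoints(M(t),M(f),a,b); print((X[:3]/X[3]).T)
s=status.read_state(); P=s["tool_pos"]
for z in(-.022,0,.03,.06): print(z,proj(t,P+[0,0,z]),proj(f,P+[0,0,z]))
E
```

```text
[[0.4343358  0.34890916 0.09005738]
 [0.42541829 0.32275395 0.07920592]]
-0.022 [[187.89008612 261.83672113]] [[331.85000143 349.2822468 ]]
0 [[184.97321678 262.18987407]] [[332.02394547 344.10626766]]
0.03 [[180.78433917 262.69703235]] [[332.27539564 336.62397123]]
0.06 [[176.33054539 263.23626473]] [[332.54490694 328.60423755]]
```

```bash
python3 - <<'E'
from h import *
f=grab_frame("side"); t=grab_frame("top")
M=lambda c: c["K"]@np.c_[cv2.Rodrigues(c["rvec"])[0],c["tvec"].ravel()]
a=np.array([[193.1,289.7],[186.6,290.6]]).T; b=np.array([[371.6,359.1],[369.0,367.8]]).T
X=cv2.triangulatePoints(M(t),M(f),a,b); X=(X[:3]/X[3]).T; print(X)
print("reproj err",proj(t,X)-a.T,proj(f,X)-b.T)
# mat corner check of side-vs-top calibration
g=cv2.cvtColor(f["pixels"],cv2.COLOR_BGR2GRAY)
im=cv2.convertScaleAbs(cv2.resize(f["pixels"][300:400,280:390],None,fx=7,fy=6,interpolation=cv2.INTER_CUBIC),alpha=1.4,beta=40)
cv2.imwrite("pics/h7.png",im)
E
```

```text
[[0.35324123 0.31768206 0.0790229 ]
 [0.35080598 0.3341323  0.0811717 ]]
reproj err [[-0.15191039 -0.587649  ]
 [-0.1538847  -0.59153441]] [[0.99056052 0.15996301]
 [1.01533221 0.16464972]]
```

View pics/h7.png

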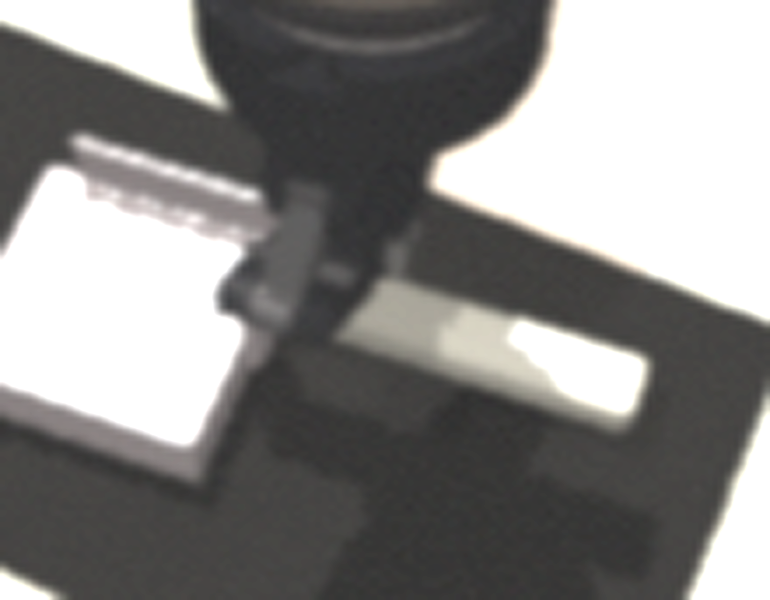

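The handle top triangulates to about 0.080 m, so the scoop is still down on the mat and wasn't lifted. The pads seem to have shut without the handle between them. I'll probe by going back down with the fingers shut and watching the force.

{"api": "drive_tool", "payload": {
  "series": [
    {"grip":0.0,"offset":[0,0,-0.005],"twist":0},
    {"grip":0.0,"offset":[0,0,-0.01],"twist":0},
    {"grip":0.0,"offset":[0,0,-0.01],"twist":0}
  ]
}}

```text
time: 3.83
tool_pos: [0.4235, 0.3357, 0.086]
orientation: [[-0.988, -0.154, -0.006], [-0.154, 0.988, -0.007], [0.007, -0.006, -1.0]]
ft_force: [-0.5, 0.2, -0.4]
grip_width: -0.0
```

{"api": "drive_tool", "payload": {
  "series": [
    {"grip":0.0,"offset":[0,0.004,0],"twist":0},
    {"grip":0.0,"offset":[0,0.008,0],"twist":0},
    {"grip":0.0,"offset":[0,0.01,0],"twist":0},
    {"grip":0.0,"offset":[0,0.01,0],"twist":0}
  ]
}}

```text
time: 4.17
tool_pos: [0.4235, 0.3469, 0.0862]
orientation: [[-0.988, -0.155, -0.006], [-0.155, 0.988, -0.006], [0.007, -0.005, -1.0]]
ft_force: [-0.6, 0.2, -0.3]
grip_width: 0.0006
```

```bash
cat >> h.py <<'E'
def handle(f,z=.082,v0=270,v1=288,u0=175,u1=205):
    g=cv2.cvtColor(f["pixels"],cv2.COLOR_BGR2GRAY).astype(float); P=[]
    for v in range(v0,v1):
        w=np.clip(g[v,u0:u1]-80,0,None)
        if w.sum()>50: P.append([(w*np.arange(u0,u1)).sum()/w.sum(),v])
    W=ray(f,P,z)[:,:2]; k=np.polyfit(W[:,0],W[:,1],1); return k,np.degrees(np.arctan(k[0])),np.polyval(k,.38)
E
python3 - <<'E'
from h import *
print(handle(grab_frame("top")), status.read_state()["grip_width"])
E
```

```text
(array([0.12487432, 0.28157429]), np.float64(7.11792596198579), np.float64(0.32902652948764605)) -0.0002222704879899078
```

No force, and the handle has not moved, so the shut fingers are above the handle. The real fingertips must sit higher than the readings imply. I'll find the handle top by touch.

{"api": "drive_tool", "payload": {
  "series": [
    {"grip":0.0,"offset":[0,-0.006,0],"twist":0},
    {"grip":0.0,"offset":[0,-0.011,0],"twist":0},
    {"grip":0.0,"offset":[0,-0.011,-0.003],"twist":0},
    {"grip":0.0,"offset":[0,-0.011,-0.006],"twist":0},
    {"grip":0.0,"offset":[0,-0.011,-0.009],"twist":0},
    {"grip":0.0,"offset":[0,-0.011,-0.009],"twist":0}
  ]
}}

```text
time: 4.72
tool_pos: [0.423, 0.335, 0.0764]
orientation: [[-0.988, -0.155, -0.007], [-0.155, 0.988, -0.007], [0.008, -0.006, -1.0]]
ft_force: [-0.4, -1.0, -0.6]
grip_width: 0.0003
```

{"api": "drive_tool", "payload": {
  "series": [
    {"grip":0.0,"offset":[0,0,-0.002],"twist":0},
    {"grip":0.0,"offset":[0,0,-0.004],"twist":0},
    {"grip":0.0,"offset":[0,0,-0.004],"twist":0}
  ]
}}

```text
time: 4.97
tool_pos: [0.4227, 0.3349, 0.0719]
orientation: [[-0.988, -0.155, -0.008], [-0.155, 0.988, -0.008], [0.009, -0.007, -1.0]]
ft_force: [0.1, -0.2, 0.6]
grip_width: -0.0
```

{"api": "drive_tool", "payload": {
  "series": [
    {"grip":0.0,"offset":[0,0,-0.002],"twist":0},
    {"grip":0.0,"offset":[0,0,-0.004],"twist":0},
    {"grip":0.0,"offset":[0,0,-0.004],"twist":0}
  ]
}}

```text
time: 5.22
tool_pos: [0.4224, 0.3348, 0.0674]
orientation: [[-0.988, -0.155, -0.008], [-0.155, 0.988, -0.008], [0.01, -0.007, -1.0]]
ft_force: [-0.3, 0.6, -0.6]
grip_width: 0.0001
```

```bash
python3 - <<'E'
from h import *
f=grab_frame("side"); t=grab_frame("top"); s=status.read_state(); P=s["tool_pos"]
out=[]
for c,(x0,y0) in((f,(290,315)),(t,(150,235))):
    im=cv2.convertScaleAbs(cv2.resize(c["pixels"][y0:y0+70,x0:x0+50],None,fx=8,fy=8,interpolation=cv2.INTER_CUBIC),alpha=1.5,beta=50)
    for z,col in((-.022,(0,0,255)),(0,(0,255,0)),(.051,(255,0,0))):
        u,v=proj(c,P+[0,0,z])[0]; cv2.circle(im,(int((u-x0+.5)*8),int((v-y0+.5)*8)),4,col,1); print(z,u,v)
    out.append(im)
cv2.imwrite("pics/z8.png",np.hstack(out)); print(P,s["joint_positions"])
E
```

```text
-0.022 332.85344568668285 355.63953391763516
0 333.04555628959895 350.7838047041394
0.051 333.5280762474104 338.5877768968468
-0.022 192.1656141565202 262.0305335397503
0 189.42235342551146 262.37774239581216
0.051 182.5927580581357 263.2421502036694
[0.42260628 0.33484338 0.06770975] [-0.82717653  0.37362927  0.09443662  1.94333117 -0.04547608  0.83799363
  1.01799534]
```

View pics/z8.png

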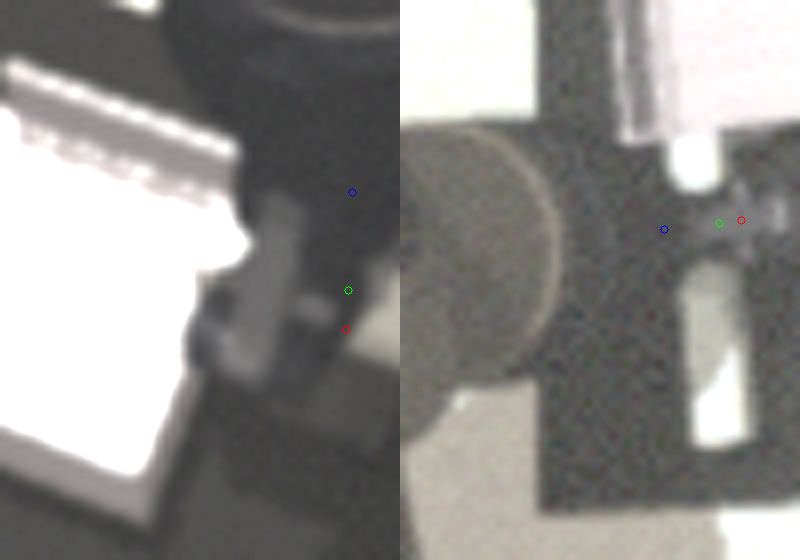

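The projected TCP falls on the visible gripper axis in both views, but the fingertip height stays ambiguous. I'll settle it by touching bare table beside the mat with the fingers shut.

{"api": "drive_tool", "payload": {
  "series": [
    {"grip":0.0,"offset":[0,0,0.03],"twist":0},
    {"grip":0.0,"offset":[0,0,0.06],"twist":0},
    {"grip":0.0,"offset":[0,-0.04,0.06],"twist":0},
    {"grip":0.0,"offset":[-0.01,-0.08,0.06],"twist":0},
    {"grip":0.0,"offset":[-0.02,-0.105,0.04],"twist":0},
    {"grip":0.0,"offset":[-0.02,-0.105,0.01],"twist":0},
    {"grip":0.0,"offset":[-0.02,-0.105,-0.02],"twist":0},
    {"grip":0.0,"offset":[-0.02,-0.105,-0.035],"twist":0},
    {"grip":0.0,"offset":[-0.02,-0.105,-0.035],"twist":0},
    {"grip":0.0,"offset":[-0.02,-0.105,-0.035],"twist":0}
  ]
}}

```text
time: 6.15
tool_pos: [0.4024, 0.2296, 0.0325]
orientation: [[-0.988, -0.155, -0.009], [-0.155, 0.988, -0.009], [0.01, -0.007, -1.0]]
ft_force: [0.4, 0.4, 0.6]
grip_width: -0.0004
```

{"api": "drive_tool", "payload": {
  "series": [
    {"grip":0.0,"offset":[0,0,-0.003],"twist":0},
    {"grip":0.0,"offset":[0,0,-0.006],"twist":0},
    {"grip":0.0,"offset":[0,0,-0.006],"twist":0}
  ]
}}

```text
time: 6.4
tool_pos: [0.4029, 0.2301, 0.0271]
orientation: [[-0.988, -0.155, -0.008], [-0.155, 0.988, -0.008], [0.009, -0.007, -1.0]]
ft_force: [-0.8, 0.2, 0.4]
grip_width: -0.0002
```

```bash
python3 - <<'E'
from h import *
print(handle(grab_frame("top"),v0=256), status.read_state()["tool_pos"],status.read_state()["ft_force"])
E
```

```text
(array([ 0.87294771, -0.00705686]), np.float64(41.11925928723093), np.float64(0.3246632764261788)) [0.4028265  0.23003667 0.02711276] [ 0.71776074 -0.5113543  -0.18311408]
```

{"api": "drive_tool", "payload": {
  "series": [
    {"grip":0.0,"offset":[0,0,-0.002],"twist":0},
    {"grip":0.0,"offset":[0,0,-0.004],"twist":0},
    {"grip":0.0,"offset":[0,0,-0.006],"twist":0},
    {"grip":0.0,"offset":[0,0,-0.008],"twist":0},
    {"grip":0.0,"offset":[0,0,-0.008],"twist":0}
  ]
}}

```text
time: 6.87
tool_pos: [0.4025, 0.2298, 0.0187]
orientation: [[-0.988, -0.155, -0.009], [-0.155, 0.988, -0.009], [0.01, -0.007, -1.0]]
ft_force: [-0.2, 0.3, 0.1]
grip_width: -0.0002
```

```bash
python3 - <<'E'
from h import *
s=status.read_state(); P=s["tool_pos"]; print(P,s["ft_force"],s["grip_width"])
f=grab_frame("side"); t=grab_frame("top")
out=[]
for c,x0,y0 in((f,260,290),(t,160,200)):
    im=cv2.convertScaleAbs(cv2.resize(c["pixels"][y0:y0+110,x0:x0+100],None,fx=4,fy=4,interpolation=cv2.INTER_CUBIC),alpha=1.4,beta=40)
    for z,col in((-.022,(0,0,255)),(0,(0,255,0)),(.051,(255,0,0))):
        u,v=proj(c,P+[0,0,z])[0]; cv2.circle(im,(int((u-x0+.5)*4),int((v-y0+.5)*4)),4,col,1)
    out.append(im)
cv2.imwrite("pics/z9.png",np.hstack(out))
E
```

```text
[0.40247642 0.22983225 0.01868136] [-0.23897889  0.2686551   0.06486729] -0.0001720388019834979
```

View pics/z9.png

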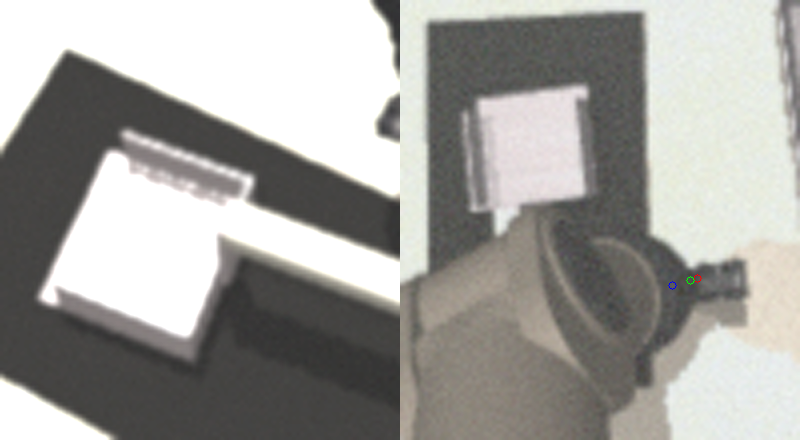

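The top view shows the fingertips about 15–30 mm to the −y side of their projected spot, and the table isn't touched even with the tip reading below 0. So pose reading and true tip disagree. I'll keep going down gently to find the table.

{"api": "drive_tool", "payload": {
  "series": [
    {"grip":0.0,"offset":[0,0,-0.002],"twist":0},
    {"grip":0.0,"offset":[0,0,-0.004],"twist":0},
    {"grip":0.0,"offset":[0,0,-0.004],"twist":0}
  ]
}}

```text
time: 7.22
tool_pos: [0.4024, 0.2298, 0.0146]
orientation: [[-0.988, -0.155, -0.009], [-0.155, 0.988, -0.009], [0.01, -0.007, -1.0]]
ft_force: [0.2, -0.1, 0.7]
grip_width: 0.0001
```

{"api": "drive_tool", "payload": {
  "series": [
    {"grip":0.0,"offset":[0,0,-0.002],"twist":0},
    {"grip":0.0,"offset":[0,0,-0.004],"twist":0},
    {"grip":0.0,"offset":[0,0,-0.004],"twist":0}
  ]
}}

```text
time: 7.47
tool_pos: [0.4021, 0.2296, 0.0102]
orientation: [[-0.988, -0.155, -0.009], [-0.155, 0.988, -0.009], [0.011, -0.008, -1.0]]
ft_force: [-0.6, -0.6, 0.1]
grip_width: -0.0001
```

{"api": "drive_tool", "payload": {
  "series": [
    {"grip":0.0,"offset":[0,0,-0.002],"twist":0},
    {"grip":0.0,"offset":[0,0,-0.004],"twist":0},
    {"grip":0.0,"offset":[0,0,-0.004],"twist":0}
  ]
}}

```text
time: 7.72
tool_pos: [0.4018, 0.2294, 0.0057]
orientation: [[-0.988, -0.155, -0.01], [-0.155, 0.988, -0.01], [0.012, -0.008, -1.0]]
ft_force: [-0.2, 0.3, -1.2]
grip_width: 0.0002
```

{"api": "drive_tool", "payload": {
  "series": [
    {"grip":0.0,"offset":[0,0,-0.002],"twist":0},
    {"grip":0.0,"offset":[0,0,-0.004],"twist":0},
    {"grip":0.0,"offset":[0,0,-0.005],"twist":0},
    {"grip":0.0,"offset":[0,0,-0.005],"twist":0}
  ]
}}

```text
time: 8.05
tool_pos: [0.4016, 0.2292, 0.0004]
orientation: [[-0.988, -0.155, -0.011], [-0.155, 0.988, -0.01], [0.012, -0.008, -1.0]]
ft_force: [-0.6, -0.4, 0.0]
grip_width: -0.0001
```

{"api": "drive_tool", "payload": {
  "series": [
    {"grip":0.0,"offset":[0,0,-0.002],"twist":0},
    {"grip":0.0,"offset":[0,0,-0.004],"twist":0},
    {"grip":0.0,"offset":[0,0,-0.004],"twist":0}
  ]
}}

```text
time: 8.3
tool_pos: [0.4014, 0.2291, -0.0039]
orientation: [[-0.988, -0.155, -0.011], [-0.155, 0.988, -0.01], [0.013, -0.009, -1.0]]
ft_force: [0.2, 0.2, -0.3]
grip_width: -0.0001
```

{"api": "drive_tool", "payload": {
  "series": [
    {"grip":0.0,"offset":[0,0,-0.002],"twist":0},
    {"grip":0.0,"offset":[0,0,-0.004],"twist":0},
    {"grip":0.0,"offset":[0,0,-0.004],"twist":0}
  ]
}}

```text
time: 8.55
tool_pos: [0.4011, 0.2289, -0.0083]
orientation: [[-0.988, -0.155, -0.012], [-0.155, 0.988, -0.011], [0.013, -0.009, -1.0]]
ft_force: [-0.6, -0.3, -0.8]
grip_width: 0.0001
```

```bash
python3 - <<'E'
from h import *
for n in("top","side"): f=grab_frame(n); np.save(f"/tmp/{n}_a.npy",f["pixels"])
E
```

{"api": "drive_tool", "payload": {
  "series": [
    {"grip":0.085,"offset":[0,0,0],"twist":0},
    {"grip":0.085,"offset":[0,0,0],"twist":0},
    {"grip":0.085,"offset":[0,0,0],"twist":0},
    {"grip":0.085,"offset":[0,0,0],"twist":0},
    {"grip":0.085,"offset":[0,0,0],"twist":0},
    {"grip":0.085,"offset":[0,0,0],"twist":0},
    {"grip":0.085,"offset":[0,0,0],"twist":0},
    {"grip":0.085,"offset":[0,0,0],"twist":0}
  ]
}}

```text
time: 9.32
tool_pos: [0.4013, 0.229, -0.008]
orientation: [[-0.988, -0.155, -0.011], [-0.155, 0.988, -0.011], [0.013, -0.009, -1.0]]
ft_force: [0.0, 0.4, 0.2]
grip_width: 0.0847
```

```bash
python3 - <<'E'
from h import *
s=status.read_state(); P=s["tool_pos"]; print(P,s["ft_force"],s["grip_width"])
for n in("top","side"):
    f=grab_frame(n); a=np.load(f"/tmp/{n}_a.npy"); d=cv2.absdiff(a,f["pixels"]).max(2); d=cv2.medianBlur(d,3)>25
    print(n,"tcp",proj(f,P).round(1),"tip",proj(f,P-[0,0,.022]).round(1))
    ga=cv2.cvtColor(a,cv2.COLOR_BGR2GRAY); gb=cv2.cvtColor(f["pixels"],cv2.COLOR_BGR2GRAY)
    for c in blob(d)[:6]: print(cv2.boundingRect(c),cv2.contourArea(c))
    np.save(f"/tmp/{n}_b.npy",f["pixels"])
E
```

```text
[ 0.4012806   0.22899854 -0.00802092] [0.00155126 0.41302213 0.21996227] 0.08470759750406881
top tcp [[234.5 269.4]] tip [[236.2 269. ]]
(246, 263, 10, 19) 89.5
(234, 264, 9, 3) 11.0
side tcp [[365.4 326.9]] tip [[364.6 331.5]]
(351, 306, 17, 36) 220.5
(377, 307, 10, 13) 51.5
(366, 317, 8, 9) 17.0
(381, 320, 3, 8) 12.5
```

Cameras and pose readings agree with each other here, yet neither the table nor the handle was felt. Using the initial pictures, I'll check the height of the scene itself by triangulating mat, tray and box corners.

```bash
python3 - <<'E'
from h import *
S=cv2.imread("pics/side0.png"); T=cv2.imread("pics/top0.png"); f=grab_frame("side"); t=grab_frame("top")
M=lambda c: c["K"]@np.c_[cv2.Rodrigues(c["rvec"])[0],c["tvec"].ravel()]
def refine(im,p): 
    g=cv2.cvtColor(im,cv2.COLOR_BGR2GRAY); q=np.float32(p).reshape(-1,1,2); cv2.cornerSubPix(g,q,(4,4),(-1,-1),(3,30,.01)); return q.reshape(-1,2)
# names: mat +x+y, mat +x-y, mat -x-y ; tray outer rim (far/near) ; box rim
tp=[(167,205),(221,204),(222,296),(368,184),(376,252),(420.5,215),(478.5,213)]
sp=[(236,366),(276,305),(392,354),(343,174),(409,186),(392,147),(405,123)]
a=refine(T,tp); b=refine(S,sp); X=cv2.triangulatePoints(M(t),M(f),a.T.astype(float),b.T.astype(float)); X=(X[:3]/X[3]).T
for i in range(len(tp)): print(tp[i],a[i].round(1),sp[i],b[i].round(1),X[i].round(3),"err",(proj(t,X[i])-a[i]).round(1),(proj(f,X[i])-b[i]).round(1))
E
```

```text
(167, 205) [166.4 204.9] (236, 366) [233.2 368.9] [ 0.585  0.436 -0.001] err [[-0.1 -0.2]] [[0.3 0.1]]
(221, 204) [220.3 202.5] (276, 305) [276.1 301.6] [0.595 0.277 0.   ] err [[-0.1 -0.3]] [[0.5 0.1]]
(222, 296) [222.4 296.1] (392, 354) [393.1 355.3] [ 0.327  0.259 -0.   ] err [[-0.1 -0.2]] [[0.4 0.1]]
(368, 184) [364.9 181.2] (343, 174) [340.5 170.1] [ 0.658 -0.14   0.043] err [[-0.1 -0.4]] [[0.4 0.1]]
(376, 252) [376.6 249.8] (409, 186) [407.8 186.7] [ 0.466 -0.174  0.04 ] err [[-0.  -0.1]] [[0.1 0. ]]
(420.5, 215) [418.4 214.3] (392, 147) [390.8 145.8] [ 0.565 -0.281  0.073] err [[-0.1 -0.4]] [[0.4 0.1]]
(478.5, 213) [478.  211.9] (405, 123) [405. 123.] [ 0.579 -0.45   0.051] err [[-0.3 -1.2]] [[1.1 0.2]]
```

```bash
python3 - <<'E'
import numpy as np,cv2
for n,(u0,u1,v0,v1) in(("top",(228,264,254,288)),("side",(344,394,298,348))):
    for k in "ab":
        g=cv2.cvtColor(np.load(f"/tmp/{n}_{k}.npy"),cv2.COLOR_BGR2GRAY)
        print(n,k,"u from",u0)
        for v in range(v0,v1,2 if n=="side" else 2): print(v,"".join(" .:-=+*#%@"[9-min(9,int(x)//22)] for x in g[v,u0:u1]))
E
```

```text
top a u from 228
254 -------------------------------=++##
256 -------------------------------=++##
258 --------------------------------=+##
260 *+=-------------=========-------=++#
262 %%#*=--------====================++#
264 %%%%#+----=======++==============**#
266 %%%%%#*+*######%%%%%*============+**
268 %%%%%%%%%%%%%#####*#*=============**
270 %%%%%%%%%%%#######*#*+============++
272 %%%%%%%%%%%#%%%%%%%%#+============-=
274 %%%%%%%%%%%%%#######*===============
276 %%%%%%%%#***********+=====-===-=====
278 %%%%%%%*************+===-======--===
280 %%%%%%*+****+==========---======-===
282 %%%%#*++++====--========-========-==
284 %%#**++++=-----=--====--======-=====
286 #*++++++-----------===---===========
top b u from 228
254 -------------------------------=++##
256 -------------------------------=++##
258 --------------------------------=+##
260 *+=-------------=========-------=+*#
262 %%#*=------======================++#
264 %%%%#*+++**###*==+**+**#%#*======**#
266 %%%%%%%#%%%%%%%##%%%%%%%%%#+=====+**
268 %%%@@%%%%%%%%##*#####%%%%%#*======**
270 %%%%%%@%%##########*#%%%%%%*======++

[... 2413 characters left out ...]
+%%%%##%%%%@%%%%%@%#*++++++++=:.......  
324        .:+#%%#***#%%@@@@@@@@%**++++++++=:.....    
326        .:+%%%#****#%@@@@@@@%**+++++++++-...       
328        .:*@@@%%###%%@@@@@%%****+++++==-:          
330        .-#@@@%%%%%@@@@@@#**+++*+++====-:.         
332 -:..  .:+%@@@@%%%@@@@@@%**+++++++=======-:.       
334 %%*+-:.:+%@@@@@@@@@@@@@#******+++=========-:.     
336 @@@%%%##%@@@@@@@@@@@@@@#*+++*+++============-:.   
338 @@@@@%@@@@@@@@@@@@@@@@#**++++================-.   
340 @@@@@@@@@@@@@@@@@@@@@%#*++++++================-.  
342 @@@@@@@@@@@@@@@@@@@@@%#****+++=================-. 
344 @@@@@@@@@@@@@@@@@@@@@@@@%##*+===================:.
346 %@@@@@@@@@@@@@@@@@@@@@@@@@@@%##*+===============-.
```

{"api": "drive_tool", "payload": {
  "series": [
    {"grip":0.0,"offset":[0,0,0.01],"twist":0},
    {"grip":0.0,"offset":[0,0,0.01],"twist":0},
    {"grip":0.0,"offset":[0,0,0.01],"twist":0},
    {"grip":0.0,"offset":[0,0,0.01],"twist":0},
    {"grip":0.0,"offset":[0,0,0.01],"twist":0},
    {"grip":0.0,"offset":[0,0,0.005],"twist":0},
    {"grip":0.0,"offset":[0,0,0],"twist":0},
    {"grip":0.0,"offset":[0,0,-0.003],"twist":0},
    {"grip":0.0,"offset":[0,0,-0.003],"twist":0}
  ],
  "grip_force": 40
}}

```text
time: 10.27
tool_pos: [0.4004, 0.2285, -0.0121]
orientation: [[-0.988, -0.155, -0.013], [-0.155, 0.988, -0.012], [0.015, -0.01, -1.0]]
ft_force: [-0.3, 0.3, 0.3]
grip_width: -0.0001
```

{"api": "drive_tool", "payload": {
  "series": [
    {"grip":0.0,"offset":[0,0,-0.002],"twist":0},
    {"grip":0.0,"offset":[0,0,-0.004],"twist":0},
    {"grip":0.0,"offset":[0,0,-0.004],"twist":0}
  ]
}}

```text
time: 10.52
tool_pos: [0.4003, 0.2284, -0.0156]
orientation: [[-0.988, -0.155, -0.014], [-0.155, 0.988, -0.012], [0.016, -0.01, -1.0]]
ft_force: [-1.6, -1.8, 7.6]
grip_width: -0.0005
```

{"api": "drive_tool", "payload": {
  "series": [
    {"grip":0.0,"offset":[0,0,-0.002],"twist":0},
    {"grip":0.0,"offset":[0,0,-0.004],"twist":0},
    {"grip":0.0,"offset":[0,0,-0.004],"twist":0}
  ]
}}

```text
time: 10.77
tool_pos: [0.4004, 0.2285, -0.0158]
orientation: [[-0.988, -0.154, -0.016], [-0.154, 0.988, -0.012], [0.018, -0.01, -1.0]]
ft_force: [-10.0, -5.1, 44.7]
grip_width: -0.0
```

Table contact came at reported TCP z = −0.0155, so the tip's true height is about 37.5 mm above the reading. The fingers were indeed above the handle all along. I'll back off and estimate the xy offset too.

{"api": "drive_tool", "payload": {
  "series": [
    {"grip":0.0,"offset":[0,0,0.02],"twist":0},
    {"grip":0.0,"offset":[0,0,0.055],"twist":0},
    {"grip":0.0,"offset":[0,0,0.09],"twist":0},
    {"grip":0.0,"offset":[0,0,0.12],"twist":0},
    {"grip":0.0,"offset":[0,0,0.12],"twist":0},
    {"grip":0.0,"offset":[0,0,0.12],"twist":0}
  ]
}}

```text
time: 11.27
tool_pos: [0.4016, 0.2293, 0.1058]
orientation: [[-0.988, -0.154, -0.013], [-0.154, 0.988, -0.01], [0.014, -0.008, -1.0]]
ft_force: [-0.2, 0.1, -0.3]
grip_width: -0.0005
```

```bash
python3 - <<'E'
from h import *
t=grab_frame("top"); f=grab_frame("side"); s=status.read_state(); print(s["tool_pos"],s["ft_force"],s["orientation"].round(3).tolist(),s["joint_positions"].round(4))
print("l6 tip",ray(t,[187.8,262.5],.118),"reported .4249 .3368 .0984")
print("b right finger outer",ray(t,[254.8,268.7],.03),"reported .4013 .229")
for n in("top","side"): np.save(f"/tmp/{n}_c.npy",(t if n=="top" else f)["pixels"])
for n,c,(u0,u1,v0,v1) in(("top",t,(218,254,250,290)),("side",f,(340,396,280,340))):
    print(n,proj(c,s["tool_pos"]),proj(c,s["tool_pos"]+[0,0,.0155])); g=cv2.cvtColor(c["pixels"],cv2.COLOR_BGR2GRAY); print("u from",u0)
    for v in range(v0,v1,2): print(v,"".join(" .:-=+*#%@"[9-min(9,int(x)//22)] for x in g[v,u0:u1]))
E
```

```text
[0.39960538 0.22799905 0.10339102] [-0.15037011  0.37808984 -0.64014099] [[-0.988, -0.154, -0.018], [-0.154, 0.988, -0.013], [0.02, -0.01, -1.0]] [-0.7405  0.2033  0.144   2.0845 -0.0364  0.8782  1.1501]
l6 tip [[0.42472409 0.32175283 0.118     ]] reported .4249 .3368 .0984
b right finger outer [[0.40694151 0.1636546  0.03      ]] reported .4013 .229
top [[225.0947121  272.74668127]] [[223.57235221 273.17407773]]
u from 218
250 %%%#+-------------------------------
252 %%%#+-------------------------------
254 %%%#+-------------------------------
256 %%%#+-------------------------------
258 %%%#+-------------------------------
260 %%%#+-------------------------------
262 %%%#*-------------------------------
264 %%%%*-------------------------------
266 %%%%*----------===++==-----------===
268 %@%%*===+####*##%%%%#+-----------===
270 %%%@%%%%%%%%%#%%%####+-----==-==-===
272 %%%%%%%%%%%#######*##*====--==--=---
274 %%%%%%%%%##########%#*=====-===---==
276 %%%%%%%%%%%%%##%%%%#%*+======-==-===
278 %%%%%%%%####****++**+=====-==---====
280 %%%%%#*+++++++++*****++--------=-=--
282 %@%%%#++++++
[... 1347 characters left out ...]
        .........................  
318                              .................          
320                              ........:.......           
322                              ...............            
324                             ...........:::..            
326     ...                     ....::....:-=+=--:...       
328    ..   .                   ........::-+++======---:.   
330 -:..  ....                     .....-+++++=========-..  
332 %#*+-:....   ...                 .:-===============-.   
334 @@@%%%*+-:... .                 ..-===============:.    
336 @@@@@@@@%%#*=-:...       .     ..-===============-:.    
338 @@@@@@@@@@@@%%#*+-:...       .---===============-.
```

```bash
python3 - <<'E'
from h import *
from scipy.optimize import least_squares
t=grab_frame("top"); f=grab_frame("side"); s=status.read_state(); print(s["tool_pos"],s["orientation"][:,2])
j=np.array([-.154,.988,0]); i=np.array([.988,.154,0])
for w in(0,.008,.011):
    F=lambda q: np.r_[(proj(t,np.r_[q[:3]]-q[3]*j)[0]-[239.5,272.3]),(proj(f,np.r_[q[:3]]+q[3]*j+w*i)[0]-[357.8,296])]
    r=least_squares(F,[.4,.22,.12,.03]); print(w,r.x.round(4),r.fun.round(2))
# open fingers, frame b: right outer edge (254.8,268.7) ; near finger 
E
```

```text
[0.39920291 0.22767963 0.1027014 ] [-0.01905597 -0.01443736 -0.99971418]
0 [0.4009 0.2456 0.3041 0.0987] [-0.  0. -0. -0.]
0.008 [0.4003 0.236  0.2508 0.0776] [0. 0. 0. 0.]
0.011 [0.4001 0.2323 0.2308 0.0696] [ 0.  0.  0. -0.]
```

The vision estimate of the xy offset is poorly conditioned, but x agrees and the jaws have ±33 mm of room. I'll grasp now at the corrected height.

{"api": "drive_tool", "payload": {
  "series": [
    {"grip":0.085,"offset":[0,0,0.01],"twist":0},
    {"grip":0.085,"offset":[0.005,0.03,0.01],"twist":0},
    {"grip":0.085,"offset":[0.01,0.06,0.01],"twist":0},
    {"grip":0.085,"offset":[0.02,0.09,0.01],"twist":0},
    {"grip":0.085,"offset":[0.025,0.113,0.01],"twist":0},
    {"grip":0.085,"offset":[0.025,0.113,0.01],"twist":0},
    {"grip":0.085,"offset":[0.025,0.113,0.01],"twist":0},
    {"grip":0.085,"offset":[0.025,0.113,0.01],"twist":0},
    {"grip":0.085,"offset":[0.025,0.113,-0.015],"twist":0},
    {"grip":0.085,"offset":[0.025,0.113,-0.035],"twist":0},
    {"grip":0.085,"offset":[0.025,0.113,-0.05],"twist":0},
    {"grip":0.085,"offset":[0.025,0.113,-0.065],"twist":0},
    {"grip":0.085,"offset":[0.025,0.113,-0.065],"twist":0},
    {"grip":0.085,"offset":[0.025,0.113,-0.065],"twist":0}
  ]
}}

```text
time: 12.63
tool_pos: [0.4238, 0.3388, 0.0373]
orientation: [[-0.988, -0.153, -0.021], [-0.152, 0.988, -0.016], [0.023, -0.013, -1.0]]
ft_force: [-0.8, -0.5, 1.2]
grip_width: 0.0847
```

{"api": "drive_tool", "payload": {
  "series": [
    {"grip":0.0,"offset":[0,0,0],"twist":0},
    {"grip":0.0,"offset":[0,0,0],"twist":0},
    {"grip":0.0,"offset":[0,0,0],"twist":0},
    {"grip":0.0,"offset":[0,0,0],"twist":0},
    {"grip":0.0,"offset":[0,0,0],"twist":0},
    {"grip":0.0,"offset":[0,0,0],"twist":0},
    {"grip":0.0,"offset":[0,0,0],"twist":0},
    {"grip":0.0,"offset":[0,0,0],"twist":0},
    {"grip":0.0,"offset":[0,0,0],"twist":0},
    {"grip":0.0,"offset":[0,0,0.02],"twist":0},
    {"grip":0.0,"offset":[0,0,0.04],"twist":0},
    {"grip":0.0,"offset":[0,0,0.04],"twist":0}
  ],
  "grip_force": 90
}}

```text
time: 13.63
tool_pos: [0.4255, 0.3404, 0.0799]
orientation: [[-0.988, -0.153, -0.017], [-0.152, 0.988, -0.013], [0.018, -0.01, -1.0]]
ft_force: [1.2, 0.6, -0.1]
grip_width: 0.0164
```

```bash
python3 - <<'E'
from h import *
s=status.read_state(); print(s["time"],s["tool_pos"],s["ft_force"],s["wrist_torque"],s["grip_width"],s["joint_positions"].round(3)); t=grab_frame("top"); f=grab_frame("side")
cv2.imwrite("pics/t10.png",t["pixels"]);cv2.imwrite("pics/s10.png",f["pixels"])
for n,c,(u0,u1,v0,v1) in(("top",t,(165,220,205,300)),("side",f,(270,380,310,390))):
    g=cv2.cvtColor(c["pixels"],cv2.COLOR_BGR2GRAY); print(n,"u from",u0)
    for v in range(v0,v1,3): print(v,"".join(" .:-=+*#%@"[9-min(9,int(x)//22)] for x in g[v,u0:u1]))
E
```

```text
13.6333 [0.42547807 0.34037217 0.07992872] [ 1.22582204  0.55499772 -0.14000816] [0.08150238 0.00869802 0.04392151] 0.01640761778555252 [-0.832  0.371  0.098  1.913 -0.049  0.88   1.015]
top u from 165
205 -=*****##############%%%%##%%%%%%%%%%%%%%%%%%%%%%%%%%%%
208 -+#%%%%%%%%%%%%%%%%%%%%%%%%%%%%%%%%%%%%%%%%%%%%%%%%%%%%
211 -+#%%%%%%%%%%%%%%%%%%%%%%%%%%%%%%%%%%%%%%%%%%%%%%%%%%%%
214 -+#%%%%%%%%%%%%%%%%%%%%%%%%%%%%%%%%%%%%%%%%%%%%%%%%%%%%
217 -+#%%%%%%%%%%%%%%%%%%%%%%%%%%%%%%%%%%%%%%%%%%%%%%%%%%%%
220 -+#%%%%%%%%%%%%%%%%%%%#%####***+++++*%%%%%%%%%%%%%%%%%%
223 -+#%%%%#*+++======-=------------==++*%%%%%%%%%%%%%%%%%%
226 -+#%####+=----------------------=+###%%%%%%%%%%%%%%%%%%
229 -+%#*###*+==---=-----------------=*##%%%%%%%%%%%%%%%%%%
232 -+##**##*+===--------------------=*###%%%%%%%%%%%%%%%%%
235 -+#%#+##*+===--------------------=+###%%%%%%%%%%%%%%%%%
238 -=#%*+###*===--------=-----------==*##%%%%%%%%%%%%%%%%%
241 -=#%#**##*====-=------------------=*##%%%%%%%%%%%%%%%%%
244 -=#%#**##*+==---------------------=+###%%%%%%%%%%%%%%%%
247 =+#%%*+##*+====-------------------=+###%%%%%%%%%%%%%%%
[... 3442 characters left out ...]
@@@@@@@@%@
373 @@%%@@@@@@@@@@@@@@@@@@@@@@@@@@@@@@%%%@@@@@@@@@@@@@@@@@@@@@@@@@@@@@@@@@@@@@@@@@@@@@@@@@@@@@@@@@@@@@@@@@@@%@@%@@
376 @@@@@@@@@@@@@@@@@@@@@@@@@@@@@@@@@@@@@@@@@@@@@@@@@@@@@@@@@@@@@@@@@@@@@@@@@@@@@@@@@@@@@@@@@@@@@@@@@@@@@@@%@@@%%%
379 @@@%@@%@@@@@@@@@@@@@@@@@@@@@@@@@@@@@@@@@@@@@@@@@@@@@@@@@@@@@@@@@@@@@@@@@@@@@@@@@@@@@@@@@@@@@@%@@@@%%@@@@%@%@@@
382 @@@@@%@@@@@@%@@@@@@@@@@@@@@@@@@@@@@@@@@@@@@@@@@@@@@@@@@@@@@@@@@@@@@@@@@@@@@@@@@@@@@@@%@%@%%@@@@@@%%@@@@@@@%@@@
385 @@%@%@@%@@%@%@@@@%%%@@@@@@@@@@@@@@@@@@@@@@@@@@@@%@@@@@@@@@@@@@@@@@@@@@@@@@@@@@@@@@@@@@@@@@%%@@%@@@@%@%%@@@@@@@
388 %%@@@@%%@@@@@@%@@@%@@@%@%@@@@@@@@@@@@@@@@@@@@@@%@@@%@%@@@@@@@@@@@@@@@@@@@@@@@@@@@@@@@@@@@@@@@@@@@%@%%%%@@@%@@@
```

Gripped: the width is 0.0164 and the side view shows the scoop raised. Next I'll measure the held scoop's pose against the reading.

```bash
cat >> h.py <<'E'
M=lambda c: c["K"]@np.c_[cv2.Rodrigues(c["rvec"])[0],c["tvec"].ravel()]
def scoop_pts(o,yaw,pitch=0.):
    """key points of the scoop: lip corners, tail top corners"""
    a=np.radians(yaw); R=np.array([[np.cos(a),-np.sin(a),0],[np.sin(a),np.cos(a),0],[0,0,1]])
    p=np.radians(pitch); R=R@np.array([[np.cos(p),0,np.sin(p)],[0,1,0],[-np.sin(p),0,np.cos(p)]])
    return np.array([[40,40,0],[40,-40,0],[-145,9,78],[-145,-9,78],[-40,40,30],[-40,-40,30],[40,40,1],[40,-40,1]])/1000@R.T+o
def asc(c,u0,u1,v0,v1,st=2,t=22):
    g=cv2.cvtColor(c["pixels"],cv2.COLOR_BGR2GRAY); print("u from",u0)
    for v in range(v0,v1,st): print(v,"".join(" .:-=+*#%@"[9-min(9,int(x)//t)] for x in g[v,u0:u1]))
E
python3 - <<'E'
from h import *
t=grab_frame("top"); f=grab_frame("side"); print(status.read_state()["tool_pos"])
gt=cv2.cvtColor(t["pixels"],cv2.COLOR_BGR2GRAY).astype(float)
P=[]
for v in range(279,290):
    w=np.clip(gt[v,174:194]-75,0,None); P.append([(w*np.arange(174,194)).sum()/w.sum(),v])
for z in(.120,.125,.130):
    W=ray(t,P,z)[:,:2]; k=np.polyfit(W[:,0],W[:,1],1); tail=ray(t,[P[-1][0]+.2,291.3],z)[0]; print(z,"yaw",np.degrees(np.arctan(k[0])),"tail",tail)
# lip corners: top (172,222),(199.5,219.5); side lip corners to triangulate
a=np.array([[172.6,222.3],[200.5,220.0]]).T; b=np.array([[269.,349.5],[286.,318.5]]).T
X=cv2.triangulatePoints(M(t),M(f),a,b); X=(X[:3]/X[3]).T; print(X,proj(t,X)-a.T,proj(f,X)-b.T)
asc(f,255,300,312,362,2)
E
```

```text
[0.42274082 0.33805631 0.0759454 ]
0.12 yaw 0.7250015282548641 tail [0.35209769 0.32849444 0.12      ]
0.125 yaw 0.7250015282549506 tail [0.35271829 0.32671914 0.125     ]
0.13 yaw 0.7250015282548257 tail [0.3533389  0.32494384 0.13      ]
[[0.52879689 0.38897217 0.06095906]
 [0.53890031 0.31741142 0.04675762]] [[0.23337497 0.59146668]
 [0.01850128 0.04808457]] [[-1.02997356 -0.23624442]
 [-0.07785656 -0.01708634]]
u from 255
312              .-*%%@@@@@@%%@@@@%@%%%%%%@@%%#*=
314             .=#%@@@%@@%@%%@%@@@@@%#*++*#%%%%%
316            :+%%%@@@@@@@%%@@@@%@@@%%#++=--=+*#
318          .-*%%@@@@@@%%%%@%@%%@%%##%###****+=-
320         .-*%%%%%@%%@@%@%@%@%%%#=:.-=+****#***
322        :=#%%@@@@@@@%%@@%@%%@%*=.   ..-+******
324      .:+%%@@%%@%@@@@%@@@@@%%#-.     .-=+++++=
326     .-*%@@@%@@@@@@@@%@@%@%%#-.        ..--=--
328    :=#%%@@%@@@%@@@@%%@@@%%*=.               .
330   :+%@@@@@@@@%@@%@%@@@@%%*=.                 
332 .:+%@%@@%%%%%@@@@%@@@@%%*=.                  
334 -*%%@@%%@@%@%%%%%@%@%@%*=.                   
336 #%%%@@@@@@@@%@@%%@%@@%#=.                    
338 %@@%%@@%@%%%%%%%%@%%%#=.                     
340 %@@%%%%%@@%@%@%%@@@%#=.                      
342 @%%%@@@%@%@@@%%%%@%#=.                       
344 @%@@@@%@%@@%%%@%%%#=.                        
346 %@%%@@@@%@%@%@@@%#=.                         
348 @@@@%@@@@@@@@@%%#=.                          
350 @@%@@@@@@@@%%@%#=.                           
352 @@@@@%%@@@@@%%#=:..                          
354 @@@@%@%@@@@@%#=.:=+=:...                     
356 @@@%@@%%@%%%#+:..=*****+-:..                 
358 @%%@@@@@@@@%%#*+==*#####***++-:..            
360 @@@@@@%@@@@%%@@%%%%%%#####*#****+=-:..
```

The held scoop's x and y fit the reading to within a few mm, so only z is biased: scoop underside z ≈ reported z − 0.033. The lip is 113 mm ahead of the TCP. Next: lift, turn the mouth to the tray's −y direction, and go to the start of the sweep.

{"api": "drive_tool", "payload": {
  "series": [
    {"grip":0.0,"offset":[0,0,0.03],"twist":0},
    {"grip":0.0,"offset":[0,-0.005,0.05],"twist":-0.11},
    {"grip":0.0,"offset":[0.005,-0.015,0.05],"twist":-0.22},
    {"grip":0.0,"offset":[0.01,-0.03,0.05],"twist":-0.33},
    {"grip":0.0,"offset":[0.015,-0.045,0.05],"twist":-0.44},
    {"grip":0.0,"offset":[0.025,-0.06,0.05],"twist":-0.55},
    {"grip":0.0,"offset":[0.035,-0.075,0.05],"twist":-0.66},
    {"grip":0.0,"offset":[0.045,-0.09,0.05],"twist":-0.77},
    {"grip":0.0,"offset":[0.055,-0.105,0.05],"twist":-0.88},
    {"grip":0.0,"offset":[0.065,-0.12,0.05],"twist":-0.99},
    {"grip":0.0,"offset":[0.075,-0.135,0.05],"twist":-1.1},
    {"grip":0.0,"offset":[0.08,-0.15,0.05],"twist":-1.21},
    {"grip":0.0,"offset":[0.085,-0.16,0.05],"twist":-1.32},
    {"grip":0.0,"offset":[0.085,-0.166,0.05],"twist":-1.43},
    {"grip":0.0,"offset":[0.085,-0.166,0.05],"twist":-1.52},
    {"grip":0.0,"offset":[0.085,-0.166,0.05],"twist":-1.566},
    {"grip":0.0,"offset":[0.085,-0.166,0.05],"twist":-1.566},
    {"grip":0.0,"offset":[0.085,-0.166,0.05],"twist":-1.566}
  ]
}}

```text
time: 15.33
tool_pos: [0.507, 0.1719, 0.1248]
orientation: [[-0.159, 0.987, -0.02], [0.987, 0.159, 0.021], [0.024, -0.016, -1.0]]
ft_force: [-0.2, -0.1, -1.2]
grip_width: 0.0166
```

```bash
python3 - <<'E'
from h import *
s=status.read_state(); t=grab_frame("top"); f=grab_frame("side"); print(s["time"],s["tool_pos"],s["orientation"].round(3).tolist(),s["joint_positions"].round(2))
im=t["pixels"][160:290,230:400]; im2=f["pixels"][150:330,270:440]
im=cv2.resize(im,None,fx=2.4,fy=2.4,interpolation=cv2.INTER_CUBIC); im2=cv2.resize(im2,None,fx=2.2,fy=2.2,interpolation=cv2.INTER_CUBIC)
H=max(im.shape[0],im2.shape[0]); pad=lambda a: cv2.copyMakeBorder(a,0,H-a.shape[0],0,0,0)
cv2.imwrite("pics/tr11.png",cv2.convertScaleAbs(np.hstack([pad(im),pad(im2)]),alpha=1.4,beta=20))
E
```

```text
15.3333 [0.50695404 0.17193017 0.12483718] [[-0.159, 0.987, -0.02], [0.987, 0.159, 0.021], [0.024, -0.016, -1.0]] [-0.77  0.32  0.47  1.91 -0.21  0.96 -0.05]
```

View pics/tr11.png

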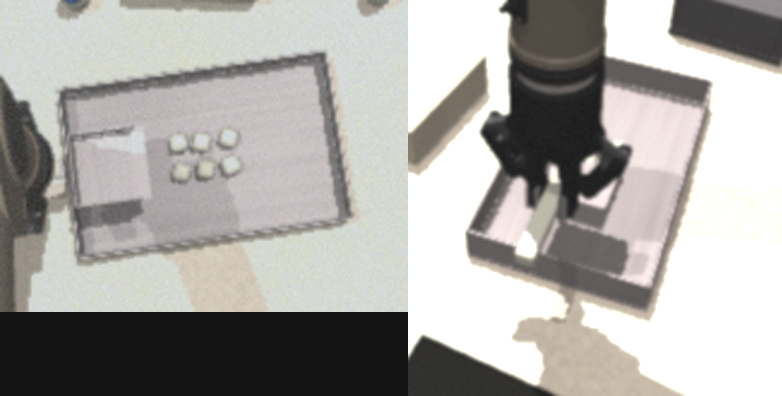

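The picture shows the scoop over the tray with its mouth towards the cubes, about in line with the 2x3 grid: the lip is at top px (291,229), cubes at u 304–326. That was my last view, so from here I'll check by numbers. Now I'll work out the lip position and cube layout in the tray frame.

```bash
python3 - <<'E'
from h import *
t=grab_frame("top"); s=status.read_state(); P=s["tool_pos"]; print(P)
C=np.array([.5326,-.001]); a=np.radians(9.1); E=np.array([[np.cos(a),np.sin(a)],[-np.sin(a),np.cos(a)]])
W=ray(t,[(290.4,213.3),(292.5,244.6)],P[2]-.0333)[:,:2]; print("lip corners tray frame",((W-C)@E.T*1000).round(1), "yaw",np.degrees(np.arctan2(*(W[0]-W[1])[::-1]))-90)
print("tcp tray frame",(E@(P[:2]-C)*1000).round(1))
g=cv2.cvtColor(t["pixels"],cv2.COLOR_BGR2GRAY)
m=np.zeros_like(g); m[205:245,297:335]=g[205:245,297:335]
for th in(150,160,170):
    print(th,[((np.array(cv2.minEnclosingCircle(c)[0])).round(1).tolist(),cv2.contourArea(c),(E@(ray(t,cv2.minEnclosingCircle(c)[0],.02)[0,:2]-C)*1000).round().tolist()) for c in blob(m>th,5)])
asc(t,284,336,208,250,2)
E
```

```text
[0.50743118 0.17213775 0.1254851 ]
lip corners tray frame [[ 35.8  59.3]
 [-47.2  64.7]] yaw -84.64508451733451
tcp tray frame [  2.5 174.9]
150 []
160 []
170 []
u from 284
208 ====================================================
210 ====================================================
212 ++==================================================
214 +=-=--================================+=---=========
216 ------=================+==+=----=====+=-----=+======
218 ------==+++++++++=-----=+++=-----=+=++=-----++======
220 ------=++++++=++*=-----=+++=----=++=+**+++==+=======
222 ------=+++++++++**+=+++++***++++++====+++++=========
224 ==-====+++++++++**+++++===+==++=++==================
226 ========+++++++++===========+++++++===+=----========
228 ========++++++++++++===++++++=======+*+=-----=======
230 ========+++++++++++==---==+**====-=++**+=--===++====
232 ========+++++++++*+===-=+++**+=====+++***++*+=======
234 =========++++++++**++++++++*##****++++++++==========
236 =========+++++++++++***+++=+++++++=++===============
238 ==========+++++++++=+++++++++=+==+=+================
240 =========+++++++++++++++++++++==+++++++++===========
242 ==++++===++++++++++++++++++++++=++++=++++===========
244 ####*++++++++++++++++++=++++=+++==+==+==============
246 ####*+++++++++++++++++++++++++++++==+++++++=========
248 ####**++++++++++++++++++++++++++++++++++++++========
```

{"api": "drive_tool", "payload": {
  "series": [
    {"grip":0.0,"offset":[0.004,0.003,-0.025],"twist":0},
    {"grip":0.0,"offset":[0.004,0.003,-0.05],"twist":0},
    {"grip":0.0,"offset":[0.004,0.003,-0.07],"twist":0},
    {"grip":0.0,"offset":[0.004,0.003,-0.08],"twist":0},
    {"grip":0.0,"offset":[0.004,0.003,-0.084],"twist":0},
    {"grip":0.0,"offset":[0.004,0.003,-0.086],"twist":0},
    {"grip":0.0,"offset":[0.004,0.003,-0.086],"twist":0}
  ]
}}

```text
time: 16.07
tool_pos: [0.5121, 0.1753, 0.04]
orientation: [[-0.159, 0.987, -0.018], [0.987, 0.159, 0.022], [0.025, -0.014, -1.0]]
ft_force: [-0.1, -0.4, -0.3]
grip_width: 0.0168
```

{"api": "drive_tool", "payload": {
  "series": [
    {"grip":0.0,"offset":[0,0,-0.002],"twist":0},
    {"grip":0.0,"offset":[0,0,-0.003],"twist":0},
    {"grip":0.0,"offset":[0,0,-0.003],"twist":0}
  ]
}}

```text
time: 16.32
tool_pos: [0.5126, 0.1755, 0.0376]
orientation: [[-0.159, 0.987, -0.017], [0.987, 0.159, 0.023], [0.026, -0.013, -1.0]]
ft_force: [-0.3, -0.2, -1.5]
grip_width: 0.0163
```

{"api": "drive_tool", "payload": {
  "series": [
    {"grip":0.0,"offset":[0,0,-0.001],"twist":0},
    {"grip":0.0,"offset":[0,0,-0.002],"twist":0},
    {"grip":0.0,"offset":[0,0,-0.002],"twist":0}
  ]
}}

```text
time: 16.57
tool_pos: [0.5129, 0.176, 0.0369]
orientation: [[-0.159, 0.987, -0.017], [0.987, 0.159, 0.024], [0.027, -0.013, -1.0]]
ft_force: [-2.9, 0.3, 8.4]
grip_width: 0.0164
```

{"api": "drive_tool", "payload": {
  "series": [
    {"grip":0.0,"offset":[0,0,-0.001],"twist":0},
    {"grip":0.0,"offset":[0,0,-0.002],"twist":0},
    {"grip":0.0,"offset":[0,0,-0.002],"twist":0}
  ]
}}

```text
time: 16.82
tool_pos: [0.5128, 0.1764, 0.0367]
orientation: [[-0.159, 0.987, -0.017], [0.987, 0.159, 0.026], [0.028, -0.013, -1.0]]
ft_force: [-4.5, -1.1, 12.7]
grip_width: 0.0168
```

Floor contact is clean at reported z 0.037 (about 10 N). Now the first sweep stage, pushing the cubes towards the −y wall.

{"api": "drive_tool", "payload": {
  "series": [
    {"grip":0.0,"offset":[0.001,-0.008,0],"twist":0},
    {"grip":0.0,"offset":[0.003,-0.02,0],"twist":0},
    {"grip":0.0,"offset":[0.005,-0.032,0],"twist":0},
    {"grip":0.0,"offset":[0.007,-0.044,0],"twist":0},
    {"grip":0.0,"offset":[0.009,-0.056,0],"twist":0},
    {"grip":0.0,"offset":[0.011,-0.068,0],"twist":0},
    {"grip":0.0,"offset":[0.013,-0.08,0],"twist":0},
    {"grip":0.0,"offset":[0.0145,-0.092,0],"twist":0},
    {"grip":0.0,"offset":[0.0165,-0.104,0],"twist":0},
    {"grip":0.0,"offset":[0.0185,-0.116,0],"twist":0},
    {"grip":0.0,"offset":[0.0205,-0.128,0],"twist":0},
    {"grip":0.0,"offset":[0.0225,-0.14,0],"twist":0},
    {"grip":0.0,"offset":[0.023,-0.143,0],"twist":0}
  ]
}}

```text
time: 17.9
tool_pos: [0.5363, 0.0302, 0.037]
orientation: [[-0.156, 0.988, -0.017], [0.987, 0.156, 0.024], [0.027, -0.013, -1.0]]
ft_force: [-0.8, 3.0, 5.5]
grip_width: 0.0167
```

```bash
python3 - <<'E'
from h import *
t=grab_frame("top"); s=status.read_state(); P=s["tool_pos"]; print(P,s["ft_force"],s["grip_width"],s["orientation"][2])
C=np.array([.5326,-.001]); a=np.radians(9.1); E=np.array([[np.cos(a),np.sin(a)],[-np.sin(a),np.cos(a)]]); print("tcp tray",(E@(P[:2]-C)*1000).round(1))
g=t["pixels"].astype(int); asc(t,300,382,184,262,2,18)
E
```

```text
[0.53635527 0.03035353 0.03693428] [ 0.94994158 -0.66257982  4.07676311] 0.01668551337929941 [ 0.02635732 -0.01250978 -0.99957431]
tcp tray [ 8.7 30.4]
u from 300
184 .:....:.::.......::.:.:.:..:...::::::::------=+******************+:::...:.....:.:.
186 .::.::.:....:...:.:::::::-=-----=+*******##*##**++*******+++++++**=-:....:........
188 :::::::::::-=-----++*********##**************+++=====:---:-:-+++**+:::::...:....:.
190 *****++*****#*###*****++********++++======--------::::::::::-+++**+::::....::.....
192 +++*+++**********+*+****+===--------:-::--:::::::::::::::::::-+++**=-:::..:.::....
194 ++++++++++++++**+++++++++---:::::::-:::::::::::::::::::::::::-++++*+:::..:..:..::.
196 ++++++++++++++**++++++++*+-:::::::-:::::::::-:-:--::::::::::::-+++*+::::..........
198 ++++=+++++++++**++++++++*+-:--:-:-:::::-::::::::::::::::::::::-+++*+--:..::.:..:..
200 ==++===+++++++*+++++++++**=:::::::::::::::::::::::::::-:::::::-+++**+:::..:.:.....
202 ============++*++++++++***----:::-::-:-:::::::::::::::::::::::-+++*#+::::.....::..
204 ============+**++++++++**+-:-::::::::::::::::::::::::::::::::::
[... 1755 characters left out ...]
:..:
246 +++************+------------::--------------------------------------:--++**+:::::.
248 +++++**********=------------:-------=------------------------------:::-+++**=-::.:
250 +*++*********#+------------:-:----------------------------------------=+++++=-::::
252 *+**********#*+-------::-:--:-::::-------------------=========++++==--=+++=::::::.
254 *++*+******#**=---:::-::::::::::::::---===========+++====++++++++++==----:.::...::
256 +*++*******##+------:-----------====+++=====+**+++++++++====-:::::::::..:.....:.::
258 ++**********#+----====++==---=++*+++++++++++=====---:::::::::::::::::.....:...:...
260 +************+===++++++++==---------:::::::::::::::::::::::::::::::..:......:.....
```

The cubes have moved as a 2x3 block at u 336–358, v 209–230, in line with the mouth and near the wall (u≈363). Now the slow wedge: 71 mm more with slight downward pressure.

{"api": "drive_tool", "payload": {
  "series": [
    {"grip":0.0,"offset":[0.001,-0.006,-0.001],"twist":0},
    {"grip":0.0,"offset":[0.002,-0.012,-0.001],"twist":0},
    {"grip":0.0,"offset":[0.003,-0.018,-0.001],"twist":0},
    {"grip":0.0,"offset":[0.004,-0.024,-0.001],"twist":0},
    {"grip":0.0,"offset":[0.005,-0.03,-0.001],"twist":0},
    {"grip":0.0,"offset":[0.006,-0.036,-0.001],"twist":0},
    {"grip":0.0,"offset":[0.007,-0.042,-0.001],"twist":0},
    {"grip":0.0,"offset":[0.008,-0.048,-0.001],"twist":0},
    {"grip":0.0,"offset":[0.009,-0.054,-0.001],"twist":0},
    {"grip":0.0,"offset":[0.01,-0.06,-0.001],"twist":0},
    {"grip":0.0,"offset":[0.0105,-0.065,-0.001],"twist":0},
    {"grip":0.0,"offset":[0.011,-0.07,-0.001],"twist":0},
    {"grip":0.0,"offset":[0.011,-0.07,-0.001],"twist":0}
  ]
}}

```text
time: 19.03
tool_pos: [0.5482, -0.0367, 0.037]
orientation: [[-0.157, 0.988, -0.016], [0.987, 0.157, 0.028], [0.031, -0.011, -0.999]]
ft_force: [-1.0, 7.2, 11.9]
grip_width: 0.0166
```

```bash
cat >> h.py <<'E'
C=np.array([.5326,-.001]); E=np.array([[np.cos(.1588),np.sin(.1588)],[-np.sin(.1588),np.cos(.1588)]])
E
python3 - <<'E'
from h import *
t=grab_frame("top"); s=status.read_state(); P=s["tool_pos"]; print(s["time"],P,s["ft_force"],s["grip_width"],s["orientation"][2]); print("tcp tray",(E@(P[:2]-C)*1000).round(1))
asc(t,325,380,190,250,2,18)
E
```

```text
19.0833 [ 0.54813139 -0.03681968  0.03694707] [-0.98520437  6.0028884  11.04463623] 0.016339624399928438 [ 0.03019233 -0.01124168 -0.99948089]
tcp tray [  9.7 -37.8]
u from 325
190 ++*+=++=+++=++++++++++++++++***++++++*+*#+:::........:.
192 +*+========+==++++++++++++++***++++++++***=-::.........
194 **============+===++=+++++++**++++++++*++*+-::....:...:
196 ++=====================+==++**++++++++****+:::....:....
198 +++++++++++================+*+++++++++**+*+--:...:....:
200 +++++++++++++++++=========+**++++++++**++**+-::.....:..
202 +++++++++++++++++++++++===+*+++++++++**++**+::::....:..
204 +++++++++++++++++++++++++++*++++++++*+-+++*+--::.....::
206 +++++++++++++++++++++++++++++++++++++=:=+++*+-::.......
208 ++++++++++++++++++++++++++*++++++++*+:::+++*+:::.......
210 +++++++++++++++++++++++++*+=+++++++*=::-+***+-:::......
212 +++++++++++++++++++++++*+*++=====+++-::-+****+-:::..::.
214 ++++++++++++++++++++++*+*+=======++--=-::-=*#+-:::..:..
216 +++++++++++++++++++++++++========+=-=-:::::=*+-::::::::
218 ++++++++++++++++++++++*++---=-===+=++--:::-+**+-:::::::
220 +++++++++++++++++++
[... 176 characters left out ...]
++++++*****+===++==---=+=-:::-+#+-::::::
228 +++++++++++++++++++********+=+======-+++====+*#*--:::::
230 ++++++++++++++++++++*******++=-----=-=+++++***#*+-:::::
232 ++++++++++++++++++**+******++******++=-=--=****#+-:::::
234 +++++++++++++++++*+********+=--------------=***#*--::::
236 +++++++++++++++++**********+---------------=*****+-::::
238 ++++++++++++++++++********+----------------=****#+-::::
240 ++++++++++++++++*********+-----------------=****#*-::::
242 ++++++++++++++++++*******+------------------=***#*=-:::
244 ++++++++++++++*++********=-:----------------=***##+-:::
246 +++++++++++++++*********+-:::-:--------------=***#*-:::
248 +++++++++++++++*********=-::::::-------------=*****=-::
```

{"api": "drive_tool", "payload": {
  "series": [
    {"grip":0.0,"offset":[0,-0.003,-0.001],"twist":0},
    {"grip":0.0,"offset":[0.001,-0.006,-0.001],"twist":0},
    {"grip":0.0,"offset":[0.001,-0.009,-0.001],"twist":0},
    {"grip":0.0,"offset":[0.001,-0.01,-0.001],"twist":0},
    {"grip":0.0,"offset":[0.001,-0.01,-0.001],"twist":0}
  ]
}}

```text
time: 19.5
tool_pos: [0.5498, -0.0429, 0.037]
orientation: [[-0.159, 0.987, -0.016], [0.987, 0.16, 0.033], [0.035, -0.01, -0.999]]
ft_force: [-2.0, 8.3, 12.7]
grip_width: 0.0168
```

{"api": "drive_tool", "payload": {
  "series": [
    {"grip":0.0,"offset":[0,-0.002,-0.001],"twist":0},
    {"grip":0.0,"offset":[0.001,-0.004,-0.001],"twist":0},
    {"grip":0.0,"offset":[0.001,-0.005,-0.001],"twist":0},
    {"grip":0.0,"offset":[0.001,-0.005,-0.001],"twist":0}
  ]
}}

```text
time: 19.83
tool_pos: [0.5497, -0.0428, 0.037]
orientation: [[-0.161, 0.987, -0.019], [0.986, 0.162, 0.04], [0.043, -0.013, -0.999]]
ft_force: [-4.7, 11.5, 16.8]
grip_width: 0.0164
```

```bash
python3 - <<'E'
from h import *
t=grab_frame("top"); f=grab_frame("side"); s=status.read_state(); P=s["tool_pos"]; print(s["time"],P,s["ft_force"],s["grip_width"],s["orientation"][2]); print("tcp tray",(E@(P[:2]-C)*1000).round(1))
cv2.imwrite("pics/t12.png",t["pixels"]);cv2.imwrite("pics/s12.png",f["pixels"])
asc(t,335,380,200,240,1,16)
E
```

```text
19.9333 [ 0.54969487 -0.04274792  0.03697232] [-5.94021116 11.14288191 16.36361362] 0.016902443591320013 [ 0.04277211 -0.01267475 -0.99900445]
tcp tray [ 10.3 -43.9]
u from 335
200 ====++=+=++=======---=+*+========+-..        
201 =+==+=+++++=+++=====-=**+=========:..        
202 =+=+===+==+===========+*========+=:..        
203 ++=+=====+=+==========+++======++=::..       
204 +++=+=++=+===+========++=======+++--..   .   
205 +++==+==+++=+=++======+=========*+=-...      
206 +++=====+==+++=+====++++=======+**=:..       
207 +++=====+++++==+=====++========+**=....      
208 ++++====+=+==++++===+++=======+***+:..       
209 +=+=++===+=+==+++++==+========+***+:...      
210 +==++===++=+++++++++++========+*+*+:..     . 
211 +==+++==+=++=+++++++++========+*++*=:... . . 
212 +++++===+=+++++++++++=========++++*=:......  
213 ===+===+++++=+=++++++=--=========+*+:....... 
214 +=+++====++==++++++++=----=-==:::=*+:........
215 ++++=+=+=+=+++++++++=-------=-...-++:........
216 =+++==+++==+=+++++++=---------...-*+:........
217 ==+=+=+++=++++++++++=--------:..:+**=:.......
218 +++++==++++++++++++
[... 376 characters left out ...]

226 +=+=+=++++++++++++++*++=====+-:...:+*+:......
227 +=+==++=+++=+++++++++*+====++=-::--+*+:......
228 ===+++==++++++++++++*++==-:-==---=+**+::.....
229 +===++=+++=+++++++++*++==-:-=---=+++*+--.....
230 ==++=+=+++++++++++++***=+==++++=-++***=-.....
231 ===++==++=+++++++++***++++++===--+****+:.....
232 +=+=++=+++++++++++**+*++====---:-+****+:.....
233 ===+=+==+++++++++++***+=---:::-:-=**+*+:.....
234 ====+++++++++++++++***+-:::::-:::-++**+:.....
235 ++=++++=++++++++++***+=-:::::::-:-+***+-:....
236 +++==++++++++++++++**+-::::-::----+****=-....
237 =+++++=+++++++++++***+--:::-::::--+****=:....
238 +==++++++++++++++++**+-:-:::-:-::-+****+:....
239 ++=+++++++++++++++***=-::::::::::-+****+:....
```

The lip is stopped by the tray wall (lip y' ≈ −157). Now to lift slowly and straight.

{"api": "drive_tool", "payload": {
  "series": [
    {"grip":0.0,"offset":[0,0.0005,0.004],"twist":0},
    {"grip":0.0,"offset":[0,0.0005,0.009],"twist":0},
    {"grip":0.0,"offset":[0,0.0005,0.015],"twist":0},
    {"grip":0.0,"offset":[0,0.0005,0.022],"twist":0},
    {"grip":0.0,"offset":[0,0.0005,0.03],"twist":0},
    {"grip":0.0,"offset":[0,0.0005,0.038],"twist":0},
    {"grip":0.0,"offset":[0,0.0005,0.046],"twist":0},
    {"grip":0.0,"offset":[0,0.0005,0.055],"twist":0},
    {"grip":0.0,"offset":[0,0.0005,0.064],"twist":0},
    {"grip":0.0,"offset":[0,0.0005,0.073],"twist":0},
    {"grip":0.0,"offset":[0,0.0005,0.082],"twist":0},
    {"grip":0.0,"offset":[0,0.0005,0.09],"twist":0},
    {"grip":0.0,"offset":[0,0.0005,0.096],"twist":0},
    {"grip":0.0,"offset":[0,0.0005,0.1],"twist":0},
    {"grip":0.0,"offset":[0,0.0005,0.1],"twist":0}
  ]
}}

```text
time: 21.18
tool_pos: [0.5503, -0.0423, 0.138]
orientation: [[-0.162, 0.987, -0.018], [0.986, 0.162, 0.04], [0.043, -0.011, -0.999]]
ft_force: [-0.1, 0.3, -2.3]
grip_width: 0.0167
```

```bash
python3 - <<'E'
from h import *
t=grab_frame("top"); f=grab_frame("side"); s=status.read_state(); P=s["tool_pos"]; print(s["time"],P,s["ft_force"],s["grip_width"],s["orientation"].round(3).tolist()); print("tcp tray",(E@(P[:2]-C)*1000).round(1))
cv2.imwrite("pics/t13.png",t["pixels"]);cv2.imwrite("pics/s13.png",f["pixels"])
print("lip px",proj(t,np.r_[P[:2]+E[1]*-.113,P[2]-.0333]),proj(f,np.r_[P[:2]+E[1]*-.113,P[2]-.0333]))
asc(t,336,386,196,246,1,16); asc(f,330,430,130,230,2,18)
E
```

```text
21.2833 [ 0.54954173 -0.04216936  0.13686808] [-0.17848053  1.18546035 -2.22968396] 0.0165934050093933 [[-0.162, 0.987, -0.02], [0.986, 0.162, 0.04], [0.043, -0.013, -0.999]]
tcp tray [ 10.2 -43.3]
lip px [[372.52600646 211.07831462]] [[373.64033504 161.16313654]]
u from 336
196 =============--------:::--**+=========+=.    .    
197 =================--------=**+=========+-.         
198 ====================-----=**==========+-.         
199 ======================---=**===========:.         
200 ==========================++===========:          
201 ===========================+=========+=.          
202 ======================================-.    .     
203 ==========================+===========:.          
204 =========================++===========:.      .   
205 =========================++===========...         
206 =========================++==========-...         
207 ==========================+==========:...         
208 =========================+===-======-....   .     
209 ========================++==========-.....        
210 =====================+==++==-=======-.....        
[... 6457 characters left out ...]
::::..::::..::::..:::::.::::::-=++*****++++++++++++++=-:...:::::...:-++=:                          
218 ::::::::::...::...::::::::::.:::---+***++++=+++++++++=::..::::::...::=++-:                          
220 :::::::::...:.....::::..:..:.::-----+*+++=-:::-===+++=:...:::::...::-++=:                           
222 :::::::::..::....::::::::::::::----=+++++++-:....:::-::..::::::..::-+++-.                           
224 :::::::...:.....:::-========-:--=++++++++++-:............:::::...:-=++-:                            
226 :::::::..:.....::=+++++++++++++++++++++++++===-::......::::::...::-++=-.                            
228 ::::::..::...:::-+++++++++++++++++++++++++++++++==-:::.:::::...::=+*+=:
```

```bash
python3 - <<'E'
from h import *
fr=[grab_frame("top") for _ in range(4)]; t=fr[0]; g=np.mean([cv2.cvtColor(x["pixels"],cv2.COLOR_BGR2GRAY) for x in fr],0)
s=status.read_state(); P=s["tool_pos"]; d=-E[1]; n=E[0]
o=P[:2]+d*.073; z=P[2]-.0333
for p in((40,40),(40,-40),(-40,40),(-40,-40)): print(p,proj(t,np.r_[o+d*p[0]/1000-n*p[1]/1000*-1,z])[0].round(1),end=" ")
print(); print("u 336..378 step1, gray/10 hex-like 0-9A..")
ch="0123456789ABCDEFGHIJKLMNOPQ"
for v in range(190,234): print(v,"".join(ch[int(x//8)-3 if x>=24 else 0] for x in g[v,336:380]))
E
```

```text
(40, 40) [370.2 196.2] (40, -40) [374.9 226.2] (-40, 40) [340.2 200.5] (-40, -40) [344.7 230.5] 
u 336..378 step1, gray/10 hex-like 0-9A..
190 AAAABAAAAAAAAAAAAAA9999998854678888888769EFF
191 AAAAAAAAAAAAAAAAAAAAA99999744788888888769EFF
192 AAAAAAAABABAAABBAAAAAAAAA974477888888877AEFF
193 999AAAAAAAABABABABBAAAAAA963578888888867CFFF
194 8888999AAAAAAAAABBBBAAAAA963588888788767CFFF
195 877777888999AAAAAAAAAABBA953688888888768EFFF
196 877777777788999AAAAAAAAAA844688888888768EFFF
197 8777777777777788999AAAAA973478888887876AEFFF
198 8777777777777777788899AA963477888888777BEFFF
199 777777777777777777778889853578888888777CFFFF
200 777777777777777777778888765688888888768EFFFF
201 777777777777777777778887777788888787769EFFFF
202 77777777777777777777888787678788888876BEFFFF
203 77777777777777777777877777678888878877CEFFFF
204 77777777777778777777778877578888887878DEFFFF
205 77777777777777777778787877577888888779DEEFFF
206 7777777777777777777777787668888888877BEEEFFF
207 7777777777777777777777777678888888877BDEEFFF
208 7777777777777777777777776578888888889DEEEFFF
209 77777777777777777777777765
[... 494 characters left out ...]
AAA9ABCCCDDEDE
220 77777777777777777777666689A9AAAAA9CDDDCCDDDD
221 777777777777777777766666799999999ADEEDCBDDDD
222 777777777777777777666666689999999AEEEDCCDEED
223 777777777777777777766666678889889BEEEDDCDDED
224 777777777777777777766665568888888BDDDDCCDDED
225 777777777777777777666665557888888BCCBBBCDDDD
226 7777777777777777776666656567888779AA99BCDDDD
227 77777777777777777766666655677877788989DDDDED
228 7777777777777777776666665557777776547BCDDDED
229 77777777777777777776666655567777544359ADDEEE
230 77777777777777777766666555567778544347ADDDDD
231 77777777777777777766666555557789544336BDDDDD
232 77777777777777777666665555556789544436CDDDDD
233 77777777777777777666665655556799745636BDDDDD
```

Most of the bowl is hidden under the hand, but cubes are visible at its front, none show on the visible tray floor, and the load rose by about 1 N. Now I'll carry it gently to over the cool box, aligned with it.

{"api": "drive_tool", "payload": {
  "series": [
    {"grip":0.0,"offset":[-0.001,-0.003,0],"twist":0},
    {"grip":0.0,"offset":[-0.003,-0.011,0],"twist":-0.005},
    {"grip":0.0,"offset":[-0.006,-0.023,0],"twist":-0.01},
    {"grip":0.0,"offset":[-0.01,-0.035,0],"twist":-0.015},
    {"grip":0.0,"offset":[-0.014,-0.048,0],"twist":-0.02},
    {"grip":0.0,"offset":[-0.017,-0.061,0],"twist":-0.026},
    {"grip":0.0,"offset":[-0.021,-0.073,0],"twist":-0.032},
    {"grip":0.0,"offset":[-0.024,-0.086,0],"twist":-0.038},
    {"grip":0.0,"offset":[-0.028,-0.098,0],"twist":-0.044},
    {"grip":0.0,"offset":[-0.032,-0.111,0],"twist":-0.05},
    {"grip":0.0,"offset":[-0.035,-0.124,0],"twist":-0.056},
    {"grip":0.0,"offset":[-0.039,-0.136,0],"twist":-0.062},
    {"grip":0.0,"offset":[-0.042,-0.149,0],"twist":-0.068},
    {"grip":0.0,"offset":[-0.046,-0.161,0],"twist":-0.074},
    {"grip":0.0,"offset":[-0.05,-0.174,0],"twist":-0.08},
    {"grip":0.0,"offset":[-0.053,-0.187,0],"twist":-0.086},
    {"grip":0.0,"offset":[-0.057,-0.199,0],"twist":-0.092},
    {"grip":0.0,"offset":[-0.06,-0.211,0],"twist":-0.096},
    {"grip":0.0,"offset":[-0.063,-0.222,0],"twist":-0.1},
    {"grip":0.0,"offset":[-0.065,-0.229,0],"twist":-0.1}
  ]
}}

```text
time: 23.15
tool_pos: [0.4836, -0.2732, 0.1365]
orientation: [[-0.061, 0.998, -0.016], [0.997, 0.061, 0.041], [0.042, -0.014, -0.999]]
ft_force: [-0.6, 0.4, -2.7]
grip_width: 0.0165
```

```bash
cat >> h.py <<'E'
ch="0123456789ABCDEFGHIJKLMNOPQRST"
def hexa(names,u0,u1,v0,v1,n=3,st=1):
    fr=[grab_frame(names) for _ in range(n)]; g=np.mean([cv2.cvtColor(x["pixels"],cv2.COLOR_BGR2GRAY) for x in fr],0); print(names,"u from",u0)
    for v in range(v0,v1,st): print(v,"".join(ch[int(x//8)] for x in g[v,u0:u1])[::1])
    return fr[0],g
def near_white(g,u0,u1,v0,v1,th): pass
E
python3 - <<'E'
from h import *
s=status.read_state(); P=s["tool_pos"]; print(s["time"],P,s["ft_force"],s["grip_width"],s["orientation"].round(3).tolist())
t,g=hexa("top",405,490,206,280,3,2)
# predicted bowl corners
d=np.array([.061,-.998]); n=np.array([.998,.061]); o=P[:2]+d*.073; z=P[2]-.0333
for p in((40,40),(40,-40),(-40,40),(-40,-40)): print(p,proj(t,np.r_[o+d*p[0]/1000+n*p[1]/1000,z])[0].round(1),end=" ")
# leftovers in tray
h,gg=hexa("side",295,412,170,285,2,4)
E
```

```text
23.15 [ 0.48363884 -0.27316861  0.13652903] [-0.63210477  0.44660684 -2.67574676] 0.016474327467291508 [[-0.061, 0.998, -0.016], [0.997, 0.061, 0.041], [0.042, -0.014, -0.999]]
top u from 405
206 IIIIIIIIIIIIIIIIIIIIIIIIIIIIIIIIIIIIIIIIIIIIIIIIIIIIIIIIIIIIIIIIIIIIIIIIIHGFB87666657
208 IIIIIIIIIIIIIIIIIIIIIIIIIIIIIIIIIIIIIIIIIIIIIIIIIIIIIIIIIIIIIIIIIIIIIIGFB754455678667
210 IIIIIIIIIIIIIIIIIIIIIIIIIIIIIIIIIIIIIIIIIIIIIIIIIIIIIIIIIIIIIIIIIIHGFB644444445688779
212 IIIIIIIIIIIIIIIIIIIIIIIIIIIIIIHHGHHGGGGGGGGGGGGGFGGGGFEDDDCBBBBCCB864334444445689779A
214 IIIIIIIIIIIHGGEBCCBBABBBAAAAAA9A9999AAAAAAAAAAAAAAAAAAAAAAAAA9986444333443345689879AB
216 IIIIIIHFCB976568AAAAAAA86555677765568998888888777777766567776654333343333445799779ABB
218 IIIIIHFB6545545677665554445568999655555554454545555544444444343333333343456899679BBBB
220 IIIIHFCA66555457AA8666443444457776445555556665666666643444443333334344445799867ABBBBB
222 IIGDCCCB654444579A966544455544677766666666666666655544344333333333344456898657AABBBBB
224 IIHDCCBB754444569A97744346654456776666877799998864433433333433333344468997667ABBBBBBB
226 IIHG
[... 5371 characters left out ...]
FFGHHHHHHHHHHHHHHHHHHHHHHHHHHHHHHHHHHHHHHHHHHHHHHHHHHHGGHHHHHHFE98ACGLMNNNNNNNNNNNNNNNNNNN
266 NKE9887665665555555555555555555566689ADFFFGHGHHHHHHHHHHHHHHHHHIHHHHHHHHHHHHHHHHHGHHHHHHGFD99BFKMNNNNNNNNNNNNNNNNNNNNN
270 NNMLIGGEEEDDCCBA9877776655555555555555555555566689BDFFFGHHHHHHHHHHHHHHHHHHHHHHHHHHHIIHHFB89BGLNNNNNNNNNNNNNNNNNNNNNNN
274 NNNNNNNNNNNNNMLKHGEDDDDDCCCB99977666665555555555555555555566789BDFFFGHHHHHHHHHHHHHIIHHFA8ACEIMNNNNNNNNNNNNNNNNMMNNNNN
278 NNNNNNNNNNNNNNNNNNNNNNNNMMLKIHHGEEDDDCCCB98877765555555555655555555555556789ADFFFGHGFE98ACEIMNNNNNNNNNNNNNNNNNNNNNNNN
282 NNNNNNNNNNNNNNNNNNNNNNNNNNNNNNNNNNNNNNMLKIGFFEDDDDCCB9987777665555555555555555555555569BDHMNNNNNNNNNNNNNNNNNNNNNNNNNN
```

The whole tray floor shows empty in the side view, so all the cubes are in the scoop. Next I'll lower the bowl inside the box, below the rim.

{"api": "drive_tool", "payload": {
  "series": [
    {"grip":0.0,"offset":[0,0.001,-0.005],"twist":0},
    {"grip":0.0,"offset":[0,0.001,-0.012],"twist":0},
    {"grip":0.0,"offset":[0,0.001,-0.02],"twist":0},
    {"grip":0.0,"offset":[0,0.001,-0.028],"twist":0},
    {"grip":0.0,"offset":[0,0.001,-0.036],"twist":0},
    {"grip":0.0,"offset":[0,0.001,-0.044],"twist":0},
    {"grip":0.0,"offset":[0,0.001,-0.05],"twist":0},
    {"grip":0.0,"offset":[0,0.001,-0.054],"twist":0},
    {"grip":0.0,"offset":[0,0.001,-0.056],"twist":0},
    {"grip":0.0,"offset":[0,0.001,-0.056],"twist":0}
  ]
}}

```text
time: 24.23
tool_pos: [0.486, -0.2695, 0.0811]
orientation: [[-0.064, 0.998, -0.014], [0.997, 0.065, 0.042], [0.043, -0.011, -0.999]]
ft_force: [0.4, -1.4, -2.3]
grip_width: 0.0166
```

{"api": "drive_tool", "payload": {
  "series": [
    {"grip":0.0,"offset":[0.001,-0.012,0],"twist":0},
    {"grip":0.0,"offset":[0.002,-0.039,0],"twist":0},
    {"grip":0.0,"offset":[0,-0.004,0],"twist":0},
    {"grip":0.0,"offset":[0,-0.004,0],"twist":0},
    {"grip":0.0,"offset":[0.001,-0.012,0],"twist":0},
    {"grip":0.0,"offset":[0.001,-0.02,0],"twist":0},
    {"grip":0.0,"offset":[0.002,-0.03,0],"twist":0},
    {"grip":0.0,"offset":[0.002,-0.04,0],"twist":0},
    {"grip":0.0,"offset":[0,-0.004,0],"twist":0},
    {"grip":0.0,"offset":[0,-0.004,0],"twist":0},
    {"grip":0.0,"offset":[0.001,-0.012,0],"twist":0},
    {"grip":0.0,"offset":[0.001,-0.02,0],"twist":0},
    {"grip":0.0,"offset":[0.002,-0.03,0],"twist":0},
    {"grip":0.0,"offset":[0.002,-0.04,0],"twist":0},
    {"grip":0.0,"offset":[0,-0.004,0],"twist":0},
    {"grip":0.0,"offset":[0,-0.004,0],"twist":0}
  ]
}}

```text
time: 25.57
tool_pos: [0.4855, -0.2704, 0.0804]
orientation: [[-0.065, 0.998, -0.016], [0.997, 0.065, 0.047], [0.048, -0.013, -0.999]]
ft_force: [0.5, 2.0, -1.7]
grip_width: 0.0166
```

```bash
python3 - <<'E'
from h import *
s=status.read_state(); P=s["tool_pos"]; print(s["time"],P,s["ft_force"],s["grip_width"],s["orientation"].round(3).tolist())
t,g=hexa("top",412,485,208,276,3,2)
hexa("side",380,460,115,180,3,2)
E
```

```text
25.5667 [ 0.4854921  -0.2704148   0.08043456] [ 0.51681076  2.01023598 -1.70624008] 0.016590537683123754 [[-0.065, 0.998, -0.016], [0.997, 0.065, 0.047], [0.048, -0.013, -0.999]]
top u from 412
208 IIIIIIIIIIIIIHIHIIIIIIIIIIIIIHIIIIIIIIIIHIIIHIIIIIIIIHHGFEB876567AEGHIIII
210 IIIIIIIIIIIIIIIIIIIIIIIIIIHIIIIIIIHIIIHIHIHIHIHHIHHHFB8544557776799ADGHHI
212 IIIIIIIHHHIIHHHHIIIHHHHHGGHGGGGGGGGGFFGGGFFFFFFDDCA6545444578878AAA99ACGI
214 IIIHHGGEBBCBBAABAAAAAAAAAAAAAA9AAAAAAAAAAAAAA998544434344578878AAAAAAABEH
216 FCB97555899999888876799999999999888888787777754434443345689878AAAAAAAAABE
218 B554444566445578886554555554545555544444444344333334445799779AAAAAAAAA999
220 A66544456544445677654556556656555665544444343344444456898679AAAAAAAAA99AA
222 A6545444444444466766667666666666665544433333434344568987679AAAAAAAAAAAAAA
224 A755444444577645677766778877767764433333333333444678975579AAAAAAAAAAABBBB
226 B8544443443344344566445655566655544433333333344678875568AAAAAAAAAAABBBBBB
228 B854443344333434333344445555545444333333334456788655578AAAAAAAAABBBBBBBBB
230 B9554443343443334444445554545545444333444456
[... 3866 characters left out ...]
33333589AABGJLLLLLLL
165 NNNNNNNLF965433333333333333333333332333233333333333333333333333358999AEJLKLLLLKK
167 NNNNNNNNMKHDCBA87644333333333333333232233333333333333333332333347999ABGKLLLLKKLL
169 NNNNNNNNNNMKHEEEDDCBA87654433333332332333333333333333333333333469999AEJKLLLLLKKK
171 NNNNNNNNNNNNNMMKIHHGFEDDCCBA876443333333333333333333333333333469AAAADIKKKKKKKKLL
173 NNNNNNNNNNNNNNNNNNNNMLKIHGEEEDCB9876544433333333333333333333358ACCBDIKKKKKKKKLLL
175 NNNNNNNNNNNNNNNNNNNNNNNNNMMLLKHFDBAA9ABBA976544333333333333358ACDEGKLLKKKLLKKKKK
177 NNNNNNNNNNNNNNNNNNNNMKHGGFFGHJJIIHGFCCDDDDDCCCBA8765433333469CDDDFIMNNMLKKKKKKKK
179 JLLMMNNNNNNNNNNNNNNMJFDDDDDDCBAAAAABCDDDDDDDDDDDDDCCCA987668CDDDEIMNNNNNMMLLKKKK
```

{"api": "drive_tool", "payload": {
  "series": [
    {"grip":0.0,"offset":[0,0.0,0.008],"twist":0},
    {"grip":0.0,"offset":[0,0.0,0.018],"twist":0},
    {"grip":0.0,"offset":[0,0.0,0.03],"twist":0},
    {"grip":0.0,"offset":[0,0.0,0.042],"twist":0},
    {"grip":0.0,"offset":[0,0.0,0.05],"twist":0},
    {"grip":0.0,"offset":[0,0.0,0.056],"twist":0},
    {"grip":0.0,"offset":[0,0.0,0.056],"twist":0},
    {"grip":0.0,"offset":[0,0.0,0.056],"twist":0}
  ]
}}

```text
time: 26.53
tool_pos: [0.4861, -0.2751, 0.1378]
orientation: [[-0.063, 0.998, -0.013], [0.997, 0.063, 0.041], [0.041, -0.01, -0.999]]
ft_force: [-0.2, 0.8, -2.6]
grip_width: 0.0166
```

```bash
python3 - <<'E'
from h import *
for i in range(3):
    s=status.read_state(); print(s["time"],s["tool_pos"].round(4),s["ft_force"].round(2),s["wrist_torque"].round(3)); grab_frame("top")
P=s["tool_pos"]; f,g=hexa("side",375,465,105,175,3,2); t=grab_frame("top")
Cb=np.array([.490,-.366]); e=np.array([[.998,.061],[-.061,.998]])
# project scoop corners & box corners into side view
d=-e[1]; o=P[:2]+d*.073; z=P[2]-.0333
for nm,pts,zz in(("bowl floor",(( .04,.04),(.04,-.04),(-.04,-.04),(-.04,.04)),z),):
    for p in pts: print(nm,p,proj(f,np.r_[o+d*p[0]+e[0]*p[1],zz])[0].round(1))
for p in((.068,.068),(.068,-.068),(-.068,-.068),(-.068,.068)): print("box floor",p,proj(f,np.r_[Cb+e[0]*p[0]+e[1]*p[1],.012])[0].round(1),"rim",proj(f,np.r_[Cb+e[0]*p[0]+e[1]*p[1],.08])[0].round(1))
E
```

```text
26.5333 [ 0.4861 -0.2751  0.1378] [-0.22  0.81 -2.56] [ 0.01   0.022 -0.083]
26.5833 [ 0.4857 -0.2749  0.1372] [-0.4  -0.57 -1.02] [ 0.024 -0.031 -0.032]
26.6333 [ 0.4855 -0.2748  0.1369] [ 0.24  0.62 -0.8 ] [ 0.012 -0.019  0.019]
side u from 375
105 8888888888889BA877777777777765310111127BDDA41000000000000001001249GJI9322222338GLLKJIFDCB9
107 888888888888887777777777777776521011115CJKG71000011110000000148DILMKC422111126ELNNNNNNNMML
109 8888888888888877777777777777789731111128FIB311137BB8521000128GLNNNNKB42111126ELNNNNNNNNNNN
111 888888888888887777777777778ACCDB7311112379410139IMNMIB410126FLNNNLIB4111125BHLNNNNNNNNNNNN
113 888888888888877777777778ABCDDDFHH93111111110026ELNNMKA31014CKNMKF94110126CILNNNNNNNNNNNNNN
115 8888888888888777777789BCDDEFGJLNMIA32111101013BIMMNMJ921014BIIE83111138FKMNNNNNNNNNNNNNNNN
117 9888888888888777778ACDDEEFILNNNNMMKHFDB6211115DJKKKKG8100012221100149FKNNNNNNNNNNNNNNNNNNN
119 ECBA998888887778ACDDDEFILMNNNNMKFDEGHJJG7111139FHHGDA41010111111149GKLMNNNNNNNNNNNNNNNNNNN
121 MKIHGEDBA98889ACDDEEFILNNNNNNLHC986568BC6234347999974111112321249GLMKJLNNNNNNNNNNNNNNNNNN
[... 2159 characters left out ...]
3333347999ABGKLLLKKKLKKKKLL
169 NNNNNNNNNNNNNNNMKHEEDDCCBA87654433333333322233333333333333333333333469AAAAEJKKLLLKKKKLKKKK
171 NNNNNNNNNNNNNNNNNMMLKIHHGEEDDCCBA876543333333333333333333333332333469BDDDFJKKKKKKKKLKKKKKK
173 NNNNNNNNNNNNNNNNNNNNNNNNMMLKIHGEEDDDCB976543333333333333333333333358ACDEGLMMMLLKKKKKKKKKLL
bowl floor (0.04, 0.04) [415.5 123. ]
bowl floor (0.04, -0.04) [441.6 129.7]
bowl floor (-0.04, -0.04) [434.9 144.2]
bowl floor (-0.04, 0.04) [407.7 136.8]
box floor (0.068, 0.068) [393.6 160.6] rim [396.7 142.8]
box floor (0.068, -0.068) [406.8 137.5] rim [410.2 119.9]
box floor (-0.068, -0.068) [447.5 148.5] rim [452.8 130.8]
box floor (-0.068, 0.068) [437.1 173.5] rim [442.3 155.4]
```

The side view now shows three cubes on the box floor (near (427,142), (437,144), (427,148)) and a bright group still in the bowl (431–442, 122–131). So I'll shake again with a steadier ramp forward and a sharper snap back.

{"api": "drive_tool", "payload": {
  "series": [
    {"grip":0.0,"offset":[0,0.002,-0.012],"twist":0},
    {"grip":0.0,"offset":[0,0.004,-0.026],"twist":0},
    {"grip":0.0,"offset":[0,0.004,-0.04],"twist":0},
    {"grip":0.0,"offset":[0,0.004,-0.05],"twist":0},
    {"grip":0.0,"offset":[0,0.004,-0.056],"twist":0},
    {"grip":0.0,"offset":[0,-0.002,-0.056],"twist":0},
    {"grip":0.0,"offset":[0.001,-0.015,-0.056],"twist":0},
    {"grip":0.0,"offset":[0.002,-0.037,-0.056],"twist":0},
    {"grip":0.0,"offset":[0,0.004,-0.056],"twist":0},
    {"grip":0.0,"offset":[0,0.002,-0.056],"twist":0},
    {"grip":0.0,"offset":[0,-0.004,-0.056],"twist":0},
    {"grip":0.0,"offset":[0.001,-0.016,-0.056],"twist":0},
    {"grip":0.0,"offset":[0.002,-0.037,-0.056],"twist":0},
    {"grip":0.0,"offset":[0,0.004,-0.056],"twist":0},
    {"grip":0.0,"offset":[0,0.002,-0.056],"twist":0},
    {"grip":0.0,"offset":[0,-0.004,-0.056],"twist":0},
    {"grip":0.0,"offset":[0.001,-0.016,-0.056],"twist":0},
    {"grip":0.0,"offset":[0.002,-0.037,-0.056],"twist":0},
    {"grip":0.0,"offset":[0,0.004,-0.056],"twist":0},
    {"grip":0.0,"offset":[0,0.002,-0.056],"twist":0}
  ]
}}

```text
time: 28.55
tool_pos: [0.4851, -0.2716, 0.0806]
orientation: [[-0.061, 0.998, -0.015], [0.997, 0.062, 0.045], [0.046, -0.013, -0.999]]
ft_force: [0.4, 3.6, -2.2]
grip_width: 0.0169
```

{"api": "drive_tool", "payload": {
  "series": [
    {"grip":0.0,"offset":[0,-0.003,0],"twist":0},
    {"grip":0.0,"offset":[0,-0.008,0],"twist":0},
    {"grip":0.0,"offset":[0.001,-0.018,0],"twist":0},
    {"grip":0.0,"offset":[0.002,-0.038,0],"twist":0},
    {"grip":0.0,"offset":[0,0.002,0],"twist":0},
    {"grip":0.0,"offset":[0,0,0],"twist":0},
    {"grip":0.0,"offset":[0,0,0.01],"twist":0},
    {"grip":0.0,"offset":[0,0,0.022],"twist":0},
    {"grip":0.0,"offset":[0,0,0.036],"twist":0},
    {"grip":0.0,"offset":[0,0,0.05],"twist":0},
    {"grip":0.0,"offset":[0,0,0.058],"twist":0},
    {"grip":0.0,"offset":[0,0,0.058],"twist":0}
  ]
}}

```text
time: 29.55
tool_pos: [0.4868, -0.2743, 0.1418]
orientation: [[-0.06, 0.998, -0.01], [0.997, 0.06, 0.042], [0.042, -0.007, -0.999]]
ft_force: [-0.2, -0.3, -2.4]
grip_width: 0.0166
```

```bash
python3 - <<'E'
from h import *
for i in range(2):
    s=status.read_state(); print(s["time"],s["tool_pos"].round(4),s["ft_force"].round(2)); grab_frame("top")
P=s["tool_pos"]; f,g=hexa("side",395,455,111,171,3,1)
e=np.array([[.998,.061],[-.061,.998]]); d=-e[1]; o=P[:2]+d*.073; z=P[2]-.0333
for p in((.04,.04),(.04,-.04),(-.04,-.04),(-.04,.04)): print(p,proj(f,np.r_[o+d*p[0]+e[0]*p[1],z])[0].round(1))
E
```

```text
29.55 [ 0.4868 -0.2743  0.1418] [-0.17 -0.27 -2.44]
29.6 [ 0.486  -0.2734  0.1403] [-0.31  0.1  -0.73]
side u from 395
111 7777778ACDDB731011236841013AIMNMJB411027FLNNMKGA4110126CIMNN
112 777789ACDDDDB61111112310014CKNNMKB31113AIMNMKF94110137CILNNN
113 7778ABCDDDFHHA3101111110016ELNNMJA31114CKNMKF83110137DIMNNNN
114 778ACDDDEFILKE6111111110029HMNNNJA20114CKMKF83111138EJMNNNNN
115 79BCDDEFGILNMIA32211000013BJMNNMJ920014BIIE83101138EKMNNNNNN
116 ABDDDEFILMNNNKFA8642110015CJLMMMJ92001269963101149FKMNNNNNNN
117 CDDEEFILNNNNNMKHGEB6200015CIKKKKG7100112321100149GLMNNNNNNNN
118 DDEFHJLNNNNMKJKKKKHC411114AHJJJHD510101111111149GLMNNNNNNNNN
119 DEFILMNNNNMKFDEGIIJF7111139FHHGD93100010101115AGKMNNNNNNNNNN
120 EFILNNNNNMKGB98ABDFE7122237BCCB95200111111125AGKKLMNNNNNNNNN
121 FILNNNNNNLHC986579CB52343479AA97411112333225AHLLJKMNNNNNNNNN
122 JLNNNNNNMKEA864359C83244469AAA964211269A977BHLMKIKMNNNNNNNNN
123 MNNNNNNNLHC975336AA6224569CCBB9643115BGHGEFILMMIHLNNNNNNNNNN
124 NNNNNNNMJEA863348B8423558BDDCC9653127DHIJJJLMMKGGLNNNNNNNNNN
125 NNNNNNMKGB9743369A732357ACDDDC9553138FHIIIIJJJHEGLNNNNNNNNNN
126 NN
[... 2330 characters left out ...]
FJK
162 33333333333333333333332223333333333333333333333333469AAADIKK
163 33333333333333333333322222333333333333333333333333589AABGJKL
164 33333333333333333333322322333333333333333333333334689AADIKKK
165 333333333333333333333223233333333333333333332333358999AEJLKK
166 44333333333333333333322223333333333333333333333336899AAEJLKK
167 87644333333333333333322322333333333333333333333347999ABGJLLK
168 CBA87654333333333333322223333333333333333332333358999ADIKLLL
169 DDCCBA87654333333333332223333333333333333333333469AAAAEJKLLL
170 GEEDDDCBA9875443333333333333333333333333333233358ACCCCGJKKKK
(0.04, 0.04) [415.4 122.3]
(0.04, -0.04) [441.5 128.9]
(-0.04, -0.04) [434.8 143.4]
(-0.04, 0.04) [407.6 136.1]
```

The bowl floor now looks evenly bright, without cube edges. I'll back off gently to over the tray so the box and bowl can be seen from above.

{"api": "drive_tool", "payload": {
  "series": [
    {"grip":0.0,"offset":[0.001,0.003,0],"twist":0},
    {"grip":0.0,"offset":[0.003,0.01,0],"twist":0.005},
    {"grip":0.0,"offset":[0.006,0.02,0],"twist":0.01},
    {"grip":0.0,"offset":[0.009,0.032,0],"twist":0.015},
    {"grip":0.0,"offset":[0.012,0.044,0],"twist":0.02},
    {"grip":0.0,"offset":[0.015,0.057,0],"twist":0.026},
    {"grip":0.0,"offset":[0.018,0.07,0],"twist":0.032},
    {"grip":0.0,"offset":[0.021,0.083,0],"twist":0.038},
    {"grip":0.0,"offset":[0.024,0.096,0],"twist":0.044},
    {"grip":0.0,"offset":[0.027,0.109,0],"twist":0.05},
    {"grip":0.0,"offset":[0.03,0.122,0],"twist":0.056},
    {"grip":0.0,"offset":[0.033,0.135,0],"twist":0.062},
    {"grip":0.0,"offset":[0.036,0.148,0],"twist":0.068},
    {"grip":0.0,"offset":[0.039,0.161,0],"twist":0.074},
    {"grip":0.0,"offset":[0.042,0.174,0],"twist":0.08},
    {"grip":0.0,"offset":[0.045,0.187,0],"twist":0.086},
    {"grip":0.0,"offset":[0.048,0.2,0],"twist":0.09},
    {"grip":0.0,"offset":[0.05,0.211,0],"twist":0.095},
    {"grip":0.0,"offset":[0.05,0.219,0],"twist":0.1},
    {"grip":0.0,"offset":[0.05,0.223,0],"twist":0.1}
  ]
}}

```text
time: 31.47
tool_pos: [0.5347, -0.0467, 0.1377]
orientation: [[-0.162, 0.987, -0.022], [0.986, 0.163, 0.044], [0.047, -0.014, -0.999]]
ft_force: [0.7, -0.9, -1.1]
grip_width: 0.0166
```

```bash
python3 - <<'E'
from h import *
s=status.read_state(); P=s["tool_pos"]; print(s["time"],P.round(4),s["ft_force"].round(2))
t,g=hexa("top",416,484,210,274,3,1)
print("bowl"); lip=np.r_[P[:2]+np.array([.158,-.987])*.113,P[2]-.0333]; print(proj(t,lip))
hexa("top",340,385,190,236,2,2)
E
```

```text
31.4667 [ 0.5347 -0.0467  0.1377] [ 0.7  -0.9  -1.14]
top u from 416
210 IIIIIIIIIIIIIIIIIIIIIIIIIIIIIIIIIIIIHIIIIIIIHIIIHHHHHIIHIIIIIIIIIIII
211 IIIIIIIIIIIIIIIIIIIIIIIIIIIHHIIHHHIHIHIHHIHHHGGGGGGGGGGGGGGGGGGHIIII
212 IIIIHHIIIIIIHHIIIHHGGHGGGGGFGGGGGGGGFFFFGFFDDDDCBBBBCCBBBBBBACEHIIII
213 IIHHGGGGGGGGGFFGFGFDDDDDCBBBCCBAABBBBAAAAAAAAAAAAAAAAAAAAAAAAACHIIII
214 HGGEBBCCAABBBAAAAAAAAAAAAAAAAAAAAAAAAAAAAAAAAAAAAAAAAA9A999999BGIIII
215 EA978AAAAAAAAAAAAAAAAAAAAA9AAAAA999AA9999999999999998888888878BGIIII
216 65568AAA9AA999999A99999999999888888877777777777777766666655677AGIIII
217 45557898888787877777777777666665656555555554555555555555545689AEHIII
218 5444677666555555555555555555555555555555555555555555444455569AAEHIII
219 4445799755555555555555555555555555556665555556566554454544569ABEHIII
220 44457AA966555565566666656666666666666666666666666664455455569AADHIIH
221 445579A966666665666666766666666666666666666666766665445445568AACHIII
222 454579A966666666666776766666666766776766777888766665445444568AACHIII
223 444579A976677676677766777767767888888888889AA9887665454445558AACHIII
224 55547
[... 4140 characters left out ...]

208 AAAAAAAAAAAAAAAAAAAABBCCCC957ABAABBBBBAAEHIII
210 AAAAAAAAAAAAAAAAAAAAABBBBAA98AAABBBBBAAAFHIII
212 AAAAAAAAAAAAAAAAAAAAAAABABA99ABAABAABA9DGHHII
214 AAAAAAAAAAAAAAAAAAAAAABBAAA7ABABBAABBABGGHHII
216 AAAAAAAAAAAAAAAAAAAAAAAABA98ABBABBABBBEGGHHHI
218 AAAAAAAAAAAAAAAAAAAAAAAAA979BBBBBBBBBDGHHHGHH
220 AAAAAAAAAAAAABAAAAAAAAA9A98BBCBBBBBBCDGGGGGGG
222 AAAAAAABAAAAAAAAAAAAAA9988ACCCCCCCCCDFGGGGGHG
224 AAAAAAAAAAAAAAAAAAAA9A9998BDDDDDDDDCDGGGGGHHH
226 AAAAAAAAAAAAAAAAAAAA9AA999CDDEDDDEDCFGGGGGHGH
228 AAAAABAAAAAAAAAAAAAA9A999ADDDDDDDDDDGGGHGGGGG
230 AAAAAAAAAAAAAAAAAAA999999ACCCCDDDCCEGGGGGGGHG
232 AAAAABAAAAAAAAAAAAAA999999BBCBCCCCCEFGGGGGGGG
234 AAAAAAAAAAAAAAAAAAAA9999999BBBBBABCEGGGGGGGGG
```

Six cubes show in the box: (462,228), (451,248), (465,245), (460,249), (466,255) and (445,262). The bowl's visible floor is bare. Now I'll return the scoop to above its mat.

{"api": "drive_tool", "payload": {
  "series": [
    {"grip":0.0,"offset":[-0.004,0.012,0],"twist":0.05},
    {"grip":0.0,"offset":[-0.01,0.032,0],"twist":0.13},
    {"grip":0.0,"offset":[-0.016,0.054,0],"twist":0.22},
    {"grip":0.0,"offset":[-0.022,0.076,0],"twist":0.31},
    {"grip":0.0,"offset":[-0.028,0.098,0],"twist":0.4},
    {"grip":0.0,"offset":[-0.034,0.12,0],"twist":0.49},
    {"grip":0.0,"offset":[-0.041,0.142,0],"twist":0.58},
    {"grip":0.0,"offset":[-0.047,0.164,0],"twist":0.67},
    {"grip":0.0,"offset":[-0.053,0.186,0],"twist":0.76},
    {"grip":0.0,"offset":[-0.06,0.208,0],"twist":0.85},
    {"grip":0.0,"offset":[-0.066,0.23,0],"twist":0.94},
    {"grip":0.0,"offset":[-0.072,0.252,0],"twist":1.03},
    {"grip":0.0,"offset":[-0.079,0.274,0],"twist":1.12},
    {"grip":0.0,"offset":[-0.085,0.296,0],"twist":1.21},
    {"grip":0.0,"offset":[-0.091,0.318,0],"twist":1.3},
    {"grip":0.0,"offset":[-0.098,0.34,0],"twist":1.39},
    {"grip":0.0,"offset":[-0.104,0.36,0],"twist":1.47},
    {"grip":0.0,"offset":[-0.109,0.377,0],"twist":1.53},
    {"grip":0.0,"offset":[-0.111,0.386,0],"twist":1.56},
    {"grip":0.0,"offset":[-0.111,0.386,0],"twist":1.56}
  ]
}}

```text
time: 33.38
tool_pos: [0.4222, 0.3391, 0.1379]
orientation: [[-0.987, -0.154, -0.043], [-0.153, 0.988, -0.02], [0.046, -0.013, -0.999]]
ft_force: [-0.1, 0.0, -0.9]
grip_width: 0.0168
```

```bash
python3 - <<'E'
from h import *
grab_frame("top");grab_frame("top"); s=status.read_state(); P=s["tool_pos"]; print(s["time"],P.round(4),s["ft_force"].round(2),s["orientation"].round(3).tolist())
t,g=hexa("top",160,225,204,300,2,3); f,_=hexa("side",235,385,300,372,2,3)
a=np.radians(8.8); d=np.array([np.cos(a),np.sin(a)]); o=np.r_[P[:2]+d*.073,P[2]-.0333]
X=scoop_pts(o,8.8); print(proj(t,X).round(0).tolist()); print(proj(f,X).round(0).tolist())
E
```

```text
33.4833 [0.4238 0.3354 0.1377] [ 0.   -0.69 -2.  ] [[-0.988, -0.148, -0.043], [-0.147, 0.989, -0.022], [0.046, -0.016, -0.999]]
top u from 160
204 HHIHHHHGFGFFFFFFFFFFFECCCB9999A978777776656666555555554444458EHHI
207 HIHHHGD544444444444444443444444444444444444444544444544444447DHHH
210 HHIHHGD544444434444444444444444444444445444444444444444454446BHHI
213 HHHHHHC644444444444444444444444344444444444444434444444444446CHHI
216 HHHHHGC644444444344444445545556777854444444444444444444444446CHII
219 HHIHHHC6666789AABCCDFGGGGGGGHGGGGGF95444444444444344444444446BHHI
222 HHHHHHGGGGGGGGGGGGGGGGGGGGHGHHGD87764444444444444444444444445AHII
225 GDAA9ADGFGGGGGGGGGGGGGGGGGHGGGGF97775443443344434344444444444AHHH
228 HE8778BEEFGGGGGGGGGGGGGGGHHGHGGFB8776434344333344434444444345AGHH
231 HFA777AEEFGGGGGGGGGGGGGGGGGHHHHGE87764333444433333443444444459FGH
234 HGC7778CEEFGGGGGGGGGGGGGGGGGGGGGFA7774333334344444444433434449FGH
237 HHF9777ADEEGGGGGGGGGGGGGGGGGGGGGGC8776432443433334344444444459FGH
240 HHGB7779CDEFGGGGGGGGGGGGGGGGGGGGGE9776433343444443334433444449FGG
243 HHGD8778BDEFGGGGGGGGHGGGGGGGGGGGGFB77653234
[... 4576 characters left out ...]
222222222222222222222222222211111111111111111111111111111111111111111111111122222222222222222222222222222222222222222222222222222222
366 E63222222222222222222222222222222222222222222111111111111111111111111111111111111111111111111222222222222222222222222222222222222222222222222222222222
369 532222222222222222222222222222222222222222211111111111111111111111111111111111111111111111112222222222222222222111111111122222222222222222222222222222
[[165.0, 222.0], [195.0, 218.0], [172.0, 295.0], [179.0, 294.0], [163.0, 252.0], [195.0, 248.0], [165.0, 222.0], [195.0, 218.0]]
[[264.0, 340.0], [284.0, 302.0], [376.0, 342.0], [379.0, 332.0], [305.0, 350.0], [323.0, 308.0], [264.0, 340.0], [284.0, 301.0]]
```

The bowl is empty in both views and the scoop is where predicted. Lowering onto the mat.

{"api": "drive_tool", "payload": {
  "series": [
    {"grip":0.0,"offset":[0,0.003,-0.025],"twist":0},
    {"grip":0.0,"offset":[0,0.003,-0.05],"twist":0},
    {"grip":0.0,"offset":[0,0.003,-0.072],"twist":0},
    {"grip":0.0,"offset":[0,0.003,-0.084],"twist":0},
    {"grip":0.0,"offset":[0,0.003,-0.091],"twist":0},
    {"grip":0.0,"offset":[0,0.003,-0.095],"twist":0},
    {"grip":0.0,"offset":[0,0.003,-0.095],"twist":0},
    {"grip":0.0,"offset":[0,0.003,-0.095],"twist":0}
  ]
}}

```text
time: 34.35
tool_pos: [0.4249, 0.3384, 0.0438]
orientation: [[-0.988, -0.146, -0.042], [-0.145, 0.989, -0.02], [0.044, -0.014, -0.999]]
ft_force: [-1.2, -0.6, -0.8]
grip_width: 0.017
```

{"api": "drive_tool", "payload": {
  "series": [
    {"grip":0.0,"offset":[0,0,-0.002],"twist":0},
    {"grip":0.0,"offset":[0,0,-0.003],"twist":0},
    {"grip":0.0,"offset":[0,0,-0.004],"twist":0},
    {"grip":0.0,"offset":[0,0,-0.004],"twist":0}
  ]
}}

```text
time: 34.68
tool_pos: [0.425, 0.3384, 0.04]
orientation: [[-0.988, -0.146, -0.041], [-0.145, 0.989, -0.02], [0.044, -0.014, -0.999]]
ft_force: [-0.1, -0.8, -2.0]
grip_width: 0.0167
```

{"api": "drive_tool", "payload": {
  "series": [
    {"grip":0.0,"offset":[0,0,-0.001],"twist":0},
    {"grip":0.0,"offset":[0,0,-0.002],"twist":0},
    {"grip":0.0,"offset":[0,0,-0.003],"twist":0},
    {"grip":0.0,"offset":[0,0,-0.003],"twist":0}
  ]
}}

```text
time: 35.02
tool_pos: [0.4248, 0.3383, 0.0367]
orientation: [[-0.988, -0.146, -0.042], [-0.145, 0.989, -0.02], [0.044, -0.014, -0.999]]
ft_force: [-0.0, -0.2, -1.2]
grip_width: 0.0163
```

{"api": "drive_tool", "payload": {
  "series": [
    {"grip":0.0,"offset":[0,0,-0.001],"twist":0},
    {"grip":0.0,"offset":[0,0,-0.002],"twist":0},
    {"grip":0.0,"offset":[0,0,-0.003],"twist":0},
    {"grip":0.0,"offset":[0,0,-0.003],"twist":0}
  ]
}}

```text
time: 35.35
tool_pos: [0.4248, 0.3382, 0.0338]
orientation: [[-0.988, -0.146, -0.042], [-0.145, 0.989, -0.021], [0.044, -0.014, -0.999]]
ft_force: [-0.9, -0.7, 1.8]
grip_width: 0.0163
```

{"api": "drive_tool", "payload": {
  "series": [
    {"grip":0.0,"offset":[0,0,-0.001],"twist":0},
    {"grip":0.0,"offset":[0,0,-0.002],"twist":0},
    {"grip":0.0,"offset":[0,0,-0.002],"twist":0}
  ]
}}

```text
time: 35.6
tool_pos: [0.4247, 0.338, 0.0333]
orientation: [[-0.988, -0.146, -0.043], [-0.145, 0.989, -0.021], [0.045, -0.015, -0.999]]
ft_force: [-3.9, -3.7, 10.7]
grip_width: 0.0165
```

Contact with the mat (10 N). Relax, open, then rise straight up.

{"api": "drive_tool", "payload": {
  "series": [
    {"grip":0.0,"offset":[0,0,0.0005],"twist":0},
    {"grip":0.03,"offset":[0,0,0.0005],"twist":0},
    {"grip":0.05,"offset":[0,0,0.0005],"twist":0},
    {"grip":0.085,"offset":[0,0,0.0005],"twist":0},
    {"grip":0.085,"offset":[0,0,0.0005],"twist":0},
    {"grip":0.085,"offset":[0,0,0.0005],"twist":0},
    {"grip":0.085,"offset":[0,0,0.0005],"twist":0},
    {"grip":0.085,"offset":[0,0,0.0005],"twist":0},
    {"grip":0.085,"offset":[0,0,0.0005],"twist":0},
    {"grip":0.085,"offset":[0,0,0.02],"twist":0},
    {"grip":0.085,"offset":[0,0,0.05],"twist":0},
    {"grip":0.085,"offset":[0,0,0.08],"twist":0},
    {"grip":0.085,"offset":[0,0,0.12],"twist":0},
    {"grip":0.085,"offset":[0,0,0.15],"twist":0},
    {"grip":0.085,"offset":[-0.03,0.03,0.16],"twist":0},
    {"grip":0.085,"offset":[-0.06,0.06,0.16],"twist":0},
    {"grip":0.085,"offset":[-0.08,0.09,0.16],"twist":0},
    {"grip":0.085,"offset":[-0.08,0.12,0.16],"twist":0},
    {"grip":0.085,"offset":[-0.08,0.15,0.16],"twist":0},
    {"grip":0.085,"offset":[-0.08,0.15,0.16],"twist":0}
  ]
}}

```text
time: 37.27
tool_pos: [0.3416, 0.4947, 0.1932]
orientation: [[-0.987, -0.153, -0.043], [-0.152, 0.988, -0.016], [0.045, -0.009, -0.999]]
ft_force: [-0.3, 0.7, 0.5]
grip_width: 0.0852
```

```bash
python3 - <<'E'
from h import *
s=status.read_state(); print(s["time"],s["tool_pos"].round(4),s["ft_force"].round(2),s["grip_width"])
t=grab_frame("top"); f=grab_frame("side"); cv2.imwrite("pics/t_end.png",t["pixels"]);cv2.imwrite("pics/s_end.png",f["pixels"])
# changes against the first pictures: everything that moved
for n,c in(("top",t),("side",f)):
    a=cv2.GaussianBlur(cv2.imread(f"pics/{n}0.png"),(3,3),0); b=cv2.GaussianBlur(c["pixels"],(3,3),0)
    d=cv2.absdiff(a,b).max(2)>30; print(n,[cv2.boundingRect(x) for x in blob(d,4)][:18])
hexa("top",165,225,206,300,1,3); hexa("side",232,395,300,385,1,4)
E
```

```text
37.2667 [0.3416 0.4947 0.1932] [-0.32  0.66  0.55] 0.08518160963111734
top [(0, 287, 141, 113), (89, 292, 107, 108), (0, 347, 18, 53), (458, 242, 12, 18), (29, 388, 22, 12), (180, 219, 28, 6), (460, 224, 7, 9), (443, 259, 7, 6), (450, 245, 5, 7), (190, 248, 16, 3), (186, 287, 8, 5), (91, 299, 6, 4), (310, 230, 6, 5), (321, 228, 5, 6), (308, 221, 7, 3), (178, 251, 5, 2)]
side [(0, 0, 640, 400), (401, 285, 239, 115), (473, 185, 167, 114), (532, 301, 58, 65), (425, 344, 19, 18), (624, 137, 13, 32), (594, 360, 16, 14), (631, 336, 9, 16), (623, 367, 12, 9), (627, 284, 13, 11), (488, 315, 6, 10), (408, 0, 19, 3), (392, 378, 10, 13), (612, 284, 5, 6), (450, 342, 6, 9), (502, 303, 6, 6), (476, 322, 8, 5), (380, 395, 4, 5)]
top u from 165
206 GC645554444344434444454444444453434444434444434444444447DHHH
209 GC544443344433443444444444444444444444434344434444444446BGHH
212 GC544443443344444444443444443444444443444444443445444445BGGH
215 GC544444434444445334434444444444543444444444444444434446BGHH
218 GC644444444444344444443344444444444444444444344444544437BGGH
221 GC64444444444434556677899AABCCC
[... 4731 characters left out ...]
11111111111111111111111137DJ
372 QRRQNIEB7433223356799AAABBBBBBBBCCCCCCCCCCDDDDDDDDDDDDDDDCCBA87655556788ACCB99AA99877666554333322221111111111111111111111111111111111111111111111111111111125BIMOOO
376 RRRRRRRRRRQPNHD856899AAAAABBBBBBBCCCCCCCCCCDDDDDDDDCCCBA98765555679AA989ABA9887666555433322221212212111111111111111111111111111111111111111111111112222236ELOOPPOOO
380 RRRRRRRRRRRRRRQNF99999AAAAABBBBBBBCCBCCCCCCCCCDCCBB987665555678889ABAA98877665554433222222111211111111111111111111111111111111111111111111111111122222239INOOOOOOOO
384 RRRRRRRRRRRRRQOF9888999AAAAAAABBBBBBCBCCCCCCBBA9876655556789BBBAA998776655554322221121111111111111111111111111111111111111111111111111111111111112222249HNOPPPPPOOP
```

The top view differs from the first only at the robot, the cubes and a 1–2 px shift of the scoop. The carton, jars and syringe are unchanged. I'll clear the arm to its start pose for a side check.

{"api": "drive_tool", "payload": {
  "series": [
    {"grip":0.085,"offset":[-0.02,0.025,0.01],"twist":-0.1},
    {"grip":0.085,"offset":[-0.04,0.05,0.02],"twist":-0.2},
    {"grip":0.085,"offset":[-0.06,0.07,0.02],"twist":-0.3},
    {"grip":0.085,"offset":[-0.08,0.09,0.02],"twist":-0.4},
    {"grip":0.085,"offset":[-0.098,0.107,0.02],"twist":-0.5},
    {"grip":0.085,"offset":[-0.098,0.107,0.02],"twist":-0.54},
    {"grip":0.085,"offset":[-0.098,0.107,0.02],"twist":-0.54},
    {"grip":0.085,"offset":[-0.098,0.107,0.02],"twist":-0.54}
  ]
}}

```text
time: 38.13
tool_pos: [0.2488, 0.5921, 0.213]
orientation: [[-0.921, 0.386, -0.047], [0.386, 0.922, 0.002], [0.044, -0.017, -0.999]]
ft_force: [1.4, -0.5, 0.3]
grip_width: 0.0849
```

```bash
python3 - <<'E'
from h import *
s=status.read_state(); print(s["time"],s["tool_pos"].round(4),s["ft_force"].round(2),s["grip_width"])
t=grab_frame("top"); f=grab_frame("side")
for n,c in(("top",t),("side",f)):
    a=cv2.GaussianBlur(cv2.imread(f"pics/{n}0.png"),(3,3),0); b=cv2.GaussianBlur(c["pixels"],(3,3),0)
    d=cv2.absdiff(a,b).max(2)>30; print(n,[cv2.boundingRect(x) for x in blob(d,4)][:20])
# tail corners and lip corners of the scoop, both views
hexa("side",268,378,318,385,1,3)
E
```

```text
38.1333 [0.2488 0.5921 0.213 ] [ 1.36 -0.5   0.29] 0.08489028061948631
top [(85, 361, 68, 39), (11, 336, 41, 19), (0, 328, 32, 12), (458, 242, 12, 18), (44, 377, 14, 12), (77, 392, 15, 8), (180, 220, 28, 5), (51, 352, 11, 18), (460, 224, 7, 9), (99, 346, 9, 10), (443, 259, 7, 6), (190, 248, 16, 4), (450, 245, 5, 7), (187, 287, 7, 4), (92, 358, 7, 7), (93, 345, 5, 5), (25, 363, 9, 7), (30, 353, 4, 7), (25, 357, 3, 4), (45, 371, 4, 3)]
side [(457, 208, 183, 192), (267, 325, 52, 54), (536, 306, 18, 34), (425, 139, 17, 12), (354, 227, 14, 17), (342, 224, 14, 15), (357, 354, 16, 17), (557, 342, 12, 10), (410, 135, 9, 7), (350, 215, 10, 8), (289, 320, 24, 10), (362, 220, 9, 6), (313, 336, 7, 6), (357, 231, 5, 5), (360, 223, 6, 4), (436, 153, 6, 4), (343, 227, 6, 4), (351, 211, 6, 4), (348, 220, 5, 4), (364, 215, 5, 4)]
side u from 268
318 22222222222222222222222222222212222222222248BFIKLLMMMMMMMMLLLMLLLLMMMMMMMMMMMMMMMMMMMMMMMMMMMMMMMMMMMMMMMMMMMM
321 2222222221222222222237CCAA7532222221222222222222358CFIKLMMMMMMMMMMMMMMMMMMMMMMMMMMMMMMMMMMMMMMMMMMMMMMMMMMMMMM
324 1222222222222222224434567
[... 1685 characters left out ...]
7211122222
369 222222221111111234566666778ACEHJLLMLKF95431111110101011111111111112212211222222221211122233457789A852211222222
372 1122222222222111111111234566676778AA96542111122211010101101110101111111112222222222212122211111222221111222222
375 22222222222222212222111111112234566665311112212121111111111111011010111111001111112222121121211222211112222222
378 12112221222222222222222212222111111232111112222222212221111111001111101111101101111111112122212212212222222222
381 22222222222222222222222222222221122211111122212222222121221122111111111011100110110111101111111122211222222222
384 22222222222222222222222222222212222222212211212222221222222222222222211111111100111111010111111111112222222222
```

```bash
python3 -c "
from bench import hand_in
print(hand_in())"
```

```text
the job is handed in; nothing more can be done
None
```

I handed the job in at 38 s. All six cubes went into the cool box by scoop, and the scoop lies flat, mouth up, on its mat, released with the arm clear. I swept the cubes against the tray's far wall, carried them over in one load, and shook them out inside the box, below its rim.

**Last checks**
- Six cubes show in the box from the top view, though one is dim and partly shadowed. The side view had shown the tray floor bare and the scoop bowl empty.
- Compared with the first pictures, only the robot, the cubes and the scoop (a few mm) changed. The carton, jars and syringe did not move in either view, and I saw no stray cube.
- I ran out of picture views, so the checks after the sweep began were pixel-value prints and frame differences.

**Problems on the way**
- **Reported height:** the tool height read about 37 mm lower than the true one, so my first grasp closed above the handle. I found the error by touching bare table with the shut fingertips, which peaked at 45 N for a moment. That exceeds the 40 N allowed for the arm or gripper body, and I don't know whether the fingertips count.
- **Late mat contact:** the final set-down on the mat read about 4 mm lower than at pick-up. The scoop may have shifted slightly in the grip, but it still came to rest flat.
- **Slight tilt:** the tool ended up tilted by about 2–3°, which had no visible effect.

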